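# Index the headset rail out, reload it, index it to its marked hole

### The job

The headset rail is parked at the back of its slide with a bare gauge arch hanging on its bar: pull up the spring plunger knob, draw the rail forward to the frontmost hole and let the pin snap in. With the rail locked there, take the gauge arch off and stand it upright on the cork mat, and hang every headset on the bench over the bar by its headband; only then pull the knob again and push the loaded rail back to the hole marked by the small upright pointer beside the slide, pin snapped fully in, with the headsets hanging still, the arch left on its mat and the other things on the bench undisturbed.

Things in the scene. Friction and masses are not known exactly. Their poses are not given: they have to be found in the camera images.
- track: fixed slide: dark steel base plate 400 x 140 x 8 mm with an aluminium spine (top 22 mm above the bench) with four holes 40 mm apart. Origin: on the bench, under the frontmost hole (nearest the robot). x axis along the slide, away from the robot: holes at x = 0, 40, 80, 120 mm, y = 0. Its yaw is the whole fixture's. Base plate spans x -45..355 mm, y +-70 mm
- carriage (a joint): travel (m) of the grey carriage that bears bar and plunger: 0 = rearmost hole (parked there at the start), 0.04 and 0.08 = middle holes, 0.12 = frontmost hole. Grows towards the robot (track's -x). About 1.5 N of friction, stays where it is left; locked (1 to 2 mm of play each way) while the pin is in a hole
- plunger (a joint): lift (m) of the plunger knob: 0 = pin fully snapped in, 0.016 = fully up; the pin clears the spine above 0.011. A spring pulls it down with about 5 N at 0, 9 N at 0.016. Let go between holes, the pin rides on the spine (reading about 0.011) and snaps in when the carriage comes over a hole
- knob (a point): centre of the black plunger knob, an upright cylinder 32 mm in diameter, 26 mm tall, straight over the pin at the carriage's front end; 69 mm above the bench when the pin is in. Its housing, 26 mm in diameter, ends 6 mm below its underside. Grip it from above, lift it and move it along the slide: the carriage comes along
- bar_mid (a point): middle of the TOP face of the flat steel hanging bar on the carriage: bar 20 mm wide, 12 mm thick, 300 mm long between two posts (up to 185 mm above the bench, at y +-152 mm), top face 180 mm above the bench, along the track's y, 160 mm behind (+x of) the knob. Axes parallel to the track's. Below the bar the carriage is at most 36 mm high
- gauge: gauge arch: bare rigid aluminium arch without ear pads, at the start hanging on the bar: 140 mm tall, 150 wide (x), square, with two flat feet 64 deep (y) at x +-62 mm; dark crown block in the middle of its top, 36 (x) by 26 (y), its underside (flush with the strap's) 118 mm above the origin, its top at 140; grip it across its 26. Origin: underside centre between the feet, z up. 0.22 kg
- gauge_crown (a point): middle of the underside of the gauge arch's crown block (level with the bar's top face when hung)
- mat: thin flat cork mat lying on the bench to the left or right of the slide, 180 mm (x) by 90 mm (y), 1 mm thick; origin at its centre. Fixed; a part stands on the bench through it at z = 0
- pointer: small steel pointer clip on the left (+y) margin of the slide's base plate: upright tab 22 mm wide, 30 mm tall. Its origin, under its middle, has the same x in the track's frame as the hole it marks (40, 80 or 120 mm; never the frontmost). Beside the other two rear holes are only flat round screw heads
- headset1: rigid headset standing on its two flat ear pads, headband arch up: 140 mm tall, 150 wide (x); pads 60 deep (y), 60 tall, 92 apart; legs at x +-58. Padded crown on top: flat, 36 (x) by 26 (y), 22 thick, its underside 118 mm above the origin; grip it across its 26. Hangs with its x across the bar. Origin: underside centre, z up. 0.15 to 0.3 kg. Two to four are present; None if absent
- crown1 (a point): middle of the underside of headset1's headband crown (level with the bar's top face when hung); None if absent
- headset2: rigid headset standing on its two flat ear pads, headband arch up: 140 mm tall, 150 wide (x); pads 60 deep (y), 60 tall, 92 apart; legs at x +-58. Padded crown on top: flat, 36 (x) by 26 (y), 22 thick, its underside 118 mm above the origin; grip it across its 26. Hangs with its x across the bar. Origin: underside centre, z up. 0.15 to 0.3 kg. Two to four are present; None if absent
- crown2 (a point): middle of the underside of headset2's headband crown (level with the bar's top face when hung); None if absent
- headset3: rigid headset standing on its two flat ear pads, headband arch up: 140 mm tall, 150 wide (x); pads 60 deep (y), 60 tall, 92 apart; legs at x +-58. Padded crown on top: flat, 36 (x) by 26 (y), 22 thick, its underside 118 mm above the origin; grip it across its 26. Hangs with its x across the bar. Origin: underside centre, z up. 0.15 to 0.3 kg. Two to four are present; None if absent
- crown3 (a point): middle of the underside of headset3's headband crown (level with the bar's top face when hung); None if absent
- headset4: rigid headset standing on its two flat ear pads, headband arch up: 140 mm tall, 150 wide (x); pads 60 deep (y), 60 tall, 92 apart; legs at x +-58. Padded crown on top: flat, 36 (x) by 26 (y), 22 thick, its underside 118 mm above the origin; grip it across its 26. Hangs with its x across the bar. Origin: underside centre, z up. 0.15 to 0.3 kg. Two to four are present; None if absent
- crown4 (a point): middle of the underside of headset4's headband crown (level with the bar's top face when hung); None if absent
- battery: bystander, to be left where it is: upright round cell, 34 mm in diameter, 61 mm tall; origin at the centre of its underside
- valve: bystander, to be left where it is: glass valve, upright, 32 mm in diameter, 82 mm tall; origin at the centre of its underside
- pen: bystander, to be left where it is: white marker pen 130 mm long, lying; origin at the centre of its underside
- transformer: bystander, to be left where it is: small transformer, 66 x 60 x 50 mm; origin at the centre of its underside
- speaker: bystander, to be left where it is: bare loudspeaker, 80 mm in diameter, 38 mm tall; origin at the centre of its underside
- parts_tray: bystander, to be left where it is: grey tray 120 x 70 x 30 mm; origin at the centre of its underside

How it is judged:
By the outcome, as a careful person would: the job done as asked, in the order asked, and still so for the second after the job is handed in, with the robot touching nothing.
Of headset1, headset2, headset3, headset4 only 2 to 4 are there at a start; the rules pass over those that are not, and their reading is None.
At some moment in a run one of headset1, headset2, headset3, headset4 may be knocked a few centimetres aside while the robot is not near it.
It also fails if it takes over 210 s, if anything falls off the work surface, if the arm or the gripper's body presses on something with over 40 N, if the wrist force passes 120 N, or if a joint passes its speed limit or range.

### The arm

A 6-joint arm with a two-finger parallel gripper is mounted at the origin on the work surface. World frame = base frame: x ahead of the robot, y to its left, z up, the work surface at z = 0. Lengths are in m, angles in rad, forces in N, time in s.
With the tool pointing down it reaches from about 0.225 to 0.875 m from the base axis. Payload 3.4 kg.
Tool frame: the origin (TCP) lies at the very end of the fingers, on their centre line; the grasp point (between the pads) lies 19 mm behind it; z points along the fingers, x is the direction in which the jaws open and shut, and the axes are right-handed (so a half turn about z gives the same grasp; the last joint's range is limited). The gripper opens to 85 mm and grips with 20 to 120 N. Pads are 22 mm wide; open, the fingers measure 114 mm over their backs; the gripper's body (76 mm by 85 mm) begins 54 mm behind the grasp point. The pads swing forward as they close: fully open they stand 13 mm farther back than shut.
Start: joints at [-1.287, 0.276, 1.505, -0, 1.361, -0.121], TCP at [0.226, -0.529, 0.231] pointing down, gripper open.
Joint ranges: [-2.89, 2.89], [-0.75, 2.08], [0.22, 2.7], [-1.18, 4.32], [0.11, 2.71], [-2.7, 2.7]. Speed limits (rad/s): [2.57, 2.57, 3.14, 3.14, 3.14, 3.14].

### API

Orientations are given as a unit quaternion [w, x, y, z].
In Python, from rig import manip gives the robot as it stands.
- The arm moves only by the tool send_rows, never from a script. Its argument "increments" is a list of rows, each a list of 5 numbers: the opening, from 0 (shut) to 1 (fully open), then the shift along the tool's x, y, z in m, then the turn about the tool's z in rad. A call has 1 to 8 rows; each row shifts and turns the commanded pose from where the row before left it, along the tool's axes as they then stand; what a row does not reach is not made up. A row lasts 1/8 s, in which the tool goes at most 62.5 mm and 10.7 degrees, less where a joint would pass 70% of its speed; a pose out of reach is approached as far as the arm can. A call is refused whole if a number of a shift passes 0.0625 or a number of a turn 0.188, either way. A call with a gripper value outside its range is refused whole. The fingers move at their own pace and stop on an object; "squeeze" is the grip in N (left out, the last holds). Time passes only in rows, so rows that do not move let the fingers close. It gives the time, the measured TCP pose, the force and the opening at its end, in the units of the state.
- manip.get_state(): the state, without advancing time (a new reading comes with each control period).
- manip.get_image(name): name is "side" or "top"; returns the picture (420x560x3 uint8, red, green, blue); there is no depth.
- manip.calibration(name): a dict with "fx", "fy", "cx", "cy" (pixels), "distortion" ([k1, k2, p1, p2, k3] as OpenCV has them; the pictures are not rectified), "camera_from_world" (4x4, takes a point from world to camera coordinates). Camera axes: x right, y up, looking along -z (the intrinsics and any distortion apply to the point x, -y, -z); pixel columns grow to the right and rows downward; lengths in m; the calibration is good to about 2 mm. A picture is of the moment at which its call begins. calibration takes no time and is no camera call.
- manip.sign_off(): hands the job in, once; it reports no verdict.
The state is a dict: "clock": time; "qpos": joint angles; "qd": joint speeds; "effort": joint torques, N m; "position": TCP position; "ee_rot": TCP orientation; "contact_force": force on the tool from outside, world axes, zero at the start; "moment": the same for the moment, N m; "width": finger opening in m.
Only numpy, scipy, OpenCV 4.12 (cv2) and the standard library are available. Lean on these libraries where they do the work, as an engineer would, in place of code of your own. Each camera call takes 0.05 s, during which the arm holds its last target.

## Working session

There is one attempt and no reset: what is moved stays moved. The work goes in short steps, Python scripts to look and compute and a tool call to move; the robot and the scene stay as the last step left them, time stands still between calls to the robot, and variables do not carry over. Pictures are saved under pics/ and viewed, and the job is handed in when it is done.

Besides the shell and the picture viewer there is one more tool, called after "Call:" as name([rows], argument=value, ...), one row to a line, values as JSON. send_rows: Moves the arm, as the interface text tells. Its arguments: {"type":"object","properties":{"increments":{"type":"array","items":{"type":"array","items":{"type":"number"}}},"squeeze":{"type":"number"}},"required":["increments"]}

```bash
ls; mkdir -p pics; python3 - <<'E'
from rig import manip
import cv2
for n in ("side","top"):
    cv2.imwrite(f"pics/{n}0.png",manip.get_image(n)[:,:,::-1]); c=manip.calibration(n); print(n,c)
print(manip.get_state())
E
```

```text
pics
side {'fx': 414.7352694697983, 'fy': 414.7352694697983, 'cx': 286.3280504846642, 'cy': 206.8033030045575, 'distortion': array([-0.12335032,  0.        ,  0.        ,  0.        ,  0.        ]), 'camera_from_world': array([[ 0.97583294, -0.2184902 ,  0.0034781 , -0.5014476 ],
       [ 0.10420284,  0.47926904,  0.87146024, -0.1876403 ],
       [-0.19207247, -0.85003719,  0.49045382, -1.08478403],
       [ 0.        ,  0.        ,  0.        ,  1.        ]])}
top {'fx': 384.7678677139306, 'fy': 384.7678677139306, 'cx': 280.733142960966, 'cy': 210.53226395834804, 'distortion': array([-0.02366352,  0.        ,  0.        ,  0.        ,  0.        ]), 'camera_from_world': array([[ 0.01587277, -0.9995263 ,  0.02636716,  0.00910865],
       [ 0.99433475,  0.01855129,  0.10466261, -0.54768407],
       [-0.10510217,  0.0245565 ,  0.99415819, -1.0288241 ],
       [ 0.        ,  0.        ,  0.        ,  1.        ]])}
{'clock': 0.1, 'qpos': array([-1.28698319e+00,  2.76539789e-01,  1.50600605e+00, -1.27440028e-05,
        1.36074643e+00, -1.21002130e-01]), 'qd': array([-0.00049879, -0.00237333, -0.00249495,  0.00010897, -0.0012073 ,
       -0.00185043]), 'effort': array([ 1.50941913e-03, -4.17700446e+01, -2.46404654e+01, -1.72218874e-04,
        5.71168202e-03,  4.18399907e-06]), 'position': array([ 0.22631561, -0.52805956,  0.23052185]), 'ee_rot': array([-5.45303041e-04,  8.34820463e-01, -5.50521637e-01, -6.51811581e-04]), 'contact_force': array([-0.21273007,  0.2855858 , -0.78762838]), 'moment': array([ 0.00955508, -0.04461634,  0.00020758]), 'width': 0.08567237551270704}
```

View pics/side0.png

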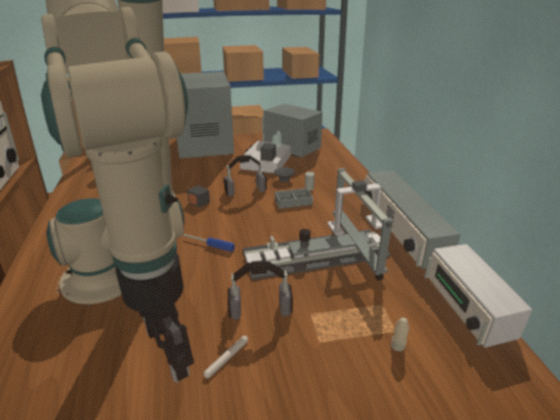

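View pics/top0.png

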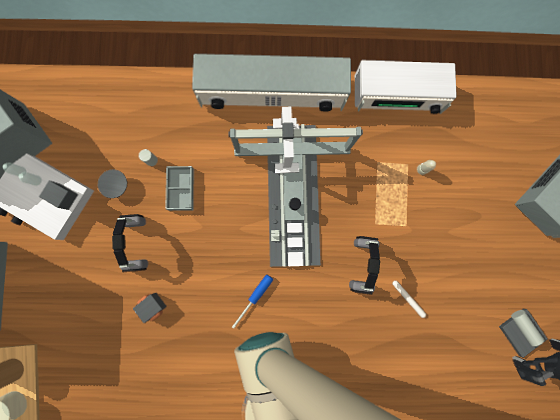

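```bash
cat > h.py <<'E'
import numpy as np, cv2
from rig import manip
def ray(n,u,v):
    c=manip.calibration(n); K=np.array([[c['fx'],0,c['cx']],[0,c['fy'],c['cy']],[0,0,1.]])
    p=cv2.undistortPoints(np.array([[[u,v]]],float),K,c['distortion'])[0,0]
    T=c['camera_from_world']; R=T[:3,:3]; o=-R.T@T[:3,3]
    return o, R.T@np.array([p[0],-p[1],-1.])
def px(n,u,v,z):
    o,d=ray(n,u,v); return (o+d*(z-o[2])/d[2])
def proj(n,P):
    c=manip.calibration(n); K=np.array([[c['fx'],0,c['cx']],[0,c['fy'],c['cy']],[0,0,1.]])
    T=c['camera_from_world']; q=(T[:3,:3]@np.atleast_2d(P).T).T+T[:3,3]; q=q*[1,-1,-1]
    return cv2.projectPoints(q,np.zeros(3),np.zeros(3),K,c['distortion'])[0][:,0]
def crop(n,name,x0,y0,x1,y1,img=None):
    im=manip.get_image(n) if img is None else img
    s=min(800/(x1-x0),600/(y1-y0))
    cv2.imwrite(f"pics/{name}.png",cv2.resize(im[y0:y1,x0:x1,::-1],None,fx=s,fy=s,interpolation=cv2.INTER_CUBIC)); return s
E
python3 - <<'E'
from h import *
im=cv2.imread('pics/top0.png')[:,:,::-1]
print(crop('top','t1',215,95,375,215,im),crop('top','t1b',215,180,375,300,im),crop('top','t2',335,150,447,310-0,im),crop('top','t3',100,190,220,280,im))
im=cv2.imread('pics/side0.png')[:,:,::-1]
print(crop('side','s1',200,150,400,300,im))
E
```

```text
5.0 5.0 3.75 6.666666666666667
4.0
```

View pics/t1.png

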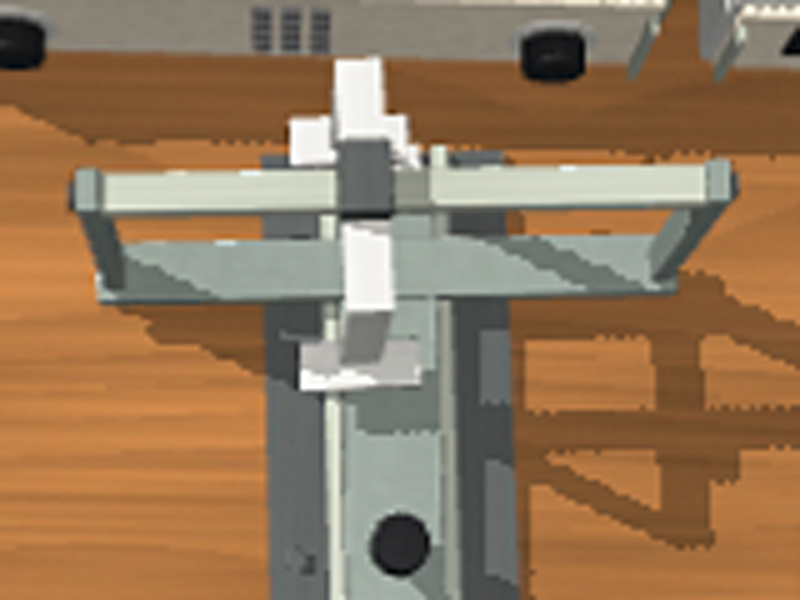

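View pics/t1b.png

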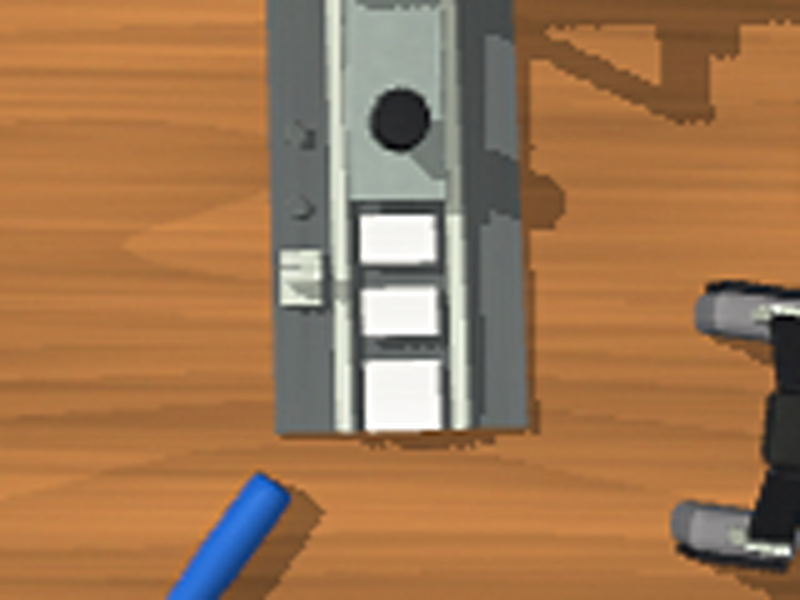

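View pics/t2.png

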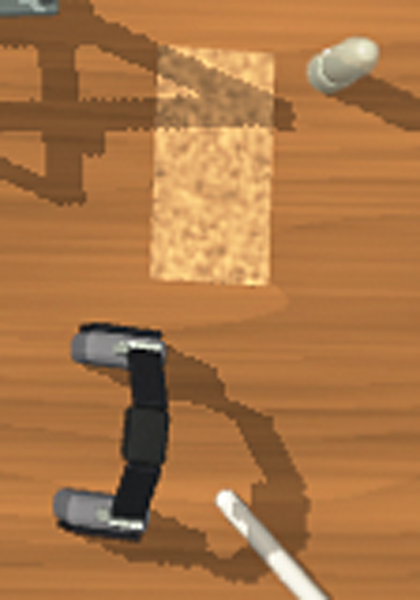

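View pics/t3.png

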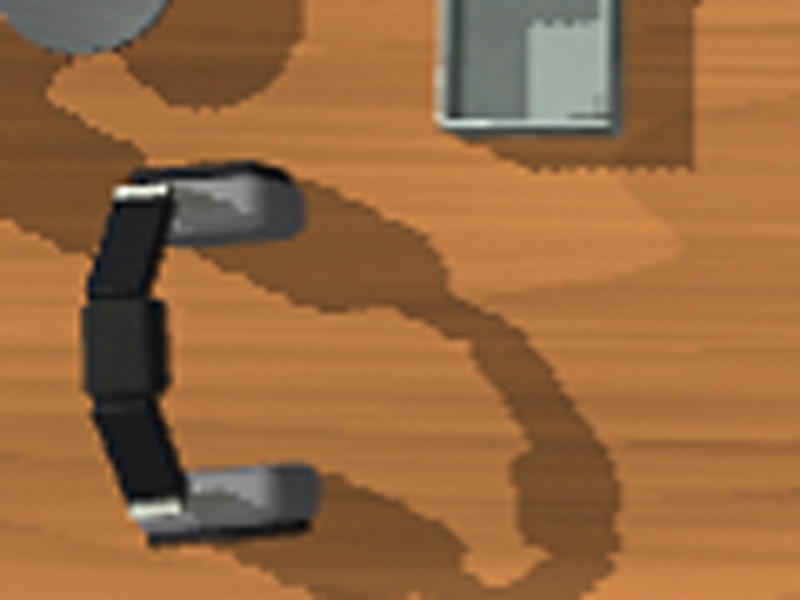

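View pics/s1.png

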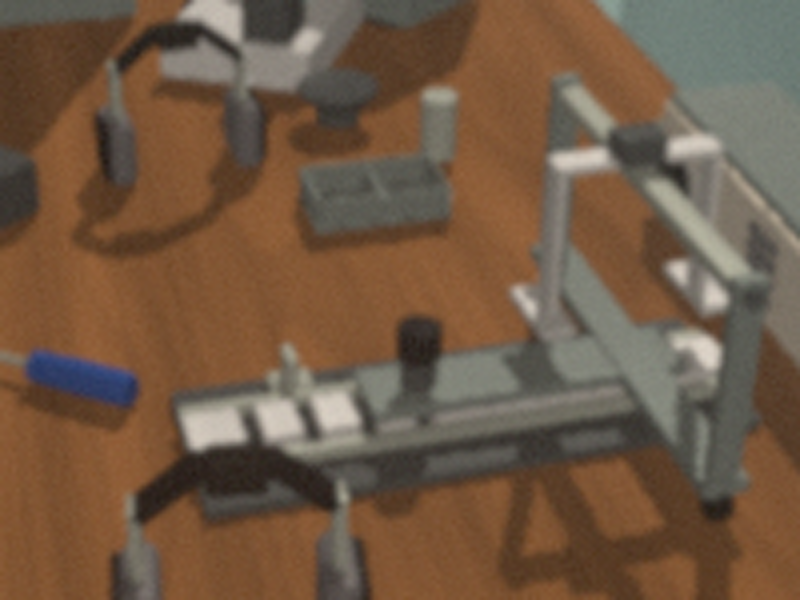

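```bash
python3 - <<'E'
from h import *
def s(l,u,v,z): print(l,px('top',u,v,z).round(4))
A=lambda x,y:(215+x/5,95+y/5)
B=lambda x,y:(215+x/5,180+y/5)
C=lambda x,y:(335+x/3.75,150+y/3.75)
D=lambda x,y:(100+x/6.667,190+y/6.667)
s('fl',*B(277,433),.008);s('fr',*B(527,428),.008);s('rl',*A(262,155),.008);s('rr',*A(507,152),.008)
s('knob',*A(400,544),.082)
s('pointer top',*B(303,263),.030)
s('pointer base',*B(303,282),.010)
s('screw',*B(303,207),.010);s('screw',*B(303,137),.01)
s('gauge crown',*A(366,172),.202)
s('bar L',*A(103,192),.18);s('bar R',*A(705,185),.18)
s('postL',*A(88,190),.185);s('postR',*A(722,181),.185)
for n,p in (('a',(160,46)),('b',(274,52)),('c',(271,284)),('d',(150,279))): s('mat'+n,*C(*p),.001)
s('H R crown',*C(146,432),.14)
s('H R top edges',*C(147,408),.14);s('H R bot edge',*C(144,463),.14)
s('HR endT',*C(148,345),.12);s('HR endB',*C(127,520),.12)
s('H L crown',*D(125,347),.14)
s('HL t',*D(145,190),.12);s('HL b',*D(158,508),.12)
# side cross-check
S=lambda x,y:(200+x/4,150+y/4)
print('knob side',px('side',*S(419,327),.082).round(4)); 
print('gauge side',px('side',*S(637,135),.202).round(4)); print('H2 crown',px('side',*S(180,36),.14).round(4)); print('H1',px('side',*S(240,458),.14).round(4))
E
```

```text
fl [0.3935 0.0441 0.008 ]
fr [ 0.3983 -0.0943  0.008 ]
rl [0.7928 0.0602 0.008 ]
rr [ 0.7981 -0.0808  0.008 ]
knob [ 0.5602 -0.0172  0.082 ]
pointer top [0.4865 0.0316 0.03  ]
pointer base [0.4769 0.0312 0.01  ]
screw [0.5187 0.0319 0.01  ]
screw [0.558  0.0326 0.01  ]
gauge crown [0.7212 0.0083 0.202 ]
bar L [0.7154 0.1335 0.18  ]
bar R [ 0.7261 -0.157   0.18  ]
postL [0.7147 0.1402 0.185 ]
postR [ 0.7266 -0.1641  0.185 ]
mata [ 0.6955 -0.2594  0.001 ]
matb [ 0.6929 -0.3482  0.001 ]
matc [ 0.5137 -0.3423  0.001 ]
matd [ 0.5159 -0.2498  0.001 ]
H R crown [ 0.4058 -0.2083  0.14  ]
H R top edges [ 0.4213 -0.2091  0.14  ]
H R bot edge [ 0.3858 -0.2069  0.14  ]
HR endT [ 0.4628 -0.2156  0.12  ]
HR endB [ 0.3473 -0.2006  0.12  ]
H L crown [0.4517 0.4121 0.14  ]
HL t [0.5105 0.4159 0.12  ]
HL b [0.3931 0.4044 0.12  ]
knob side [ 0.5603 -0.0218  0.082 ]
gauge side [ 7.161e-01 -7.000e-04  2.020e-01]
H2 crown [0.4528 0.3831 0.14  ]
H1 [ 0.4056 -0.2162  0.14  ]
```

```bash
cat >> h.py <<'E'
from scipy.spatial.transform import Rotation as Ro
def go(x,y,z,jaw=None):
    """jaw: world angle (deg) of tool x axis; prints turn, then shift in tool axes after turn"""
    st=manip.get_state(); p=st['position']; q=st['ee_rot']; R=Ro.from_quat([q[1],q[2],q[3],q[0]]).as_matrix()
    a=np.arctan2(R[1,0],R[0,0]); 
    if jaw is None: b=a
    else: b=np.deg2rad(jaw)
    t=-(b-a); t=(t+np.pi)%(2*np.pi)-np.pi
    X=np.array([np.cos(b),np.sin(b),0]);Y=np.array([np.sin(b),-np.cos(b),0])
    d=np.array([x,y,z])-p
    print('pos',p.round(4),'tilt',R[:,2].round(4),'jaw',np.rad2deg(a).round(2),'turn %.4f'%t,'shift %.4f %.4f %.4f'%(d@X,d@Y,-d[2]),'F',st['contact_force'].round(1),'w %.4f'%st['width'],'t %.1f'%st['clock'],'q6 %.2f'%st['qpos'][5])
E
python3 - <<'E'
from h import *
go(.5602,-.0185,.23,-87.9)
for n,P in (('HL',(.4517,.4121,.14)),('HR',(.4058,-.2083,.14)),('knob',(.5602,-.0185,.082)),('gauge',(.7212,.0083,.202))): print(n,proj('side',P),proj('top',P))
E
```

```text
pos [ 0.2263 -0.5281  0.2305] tilt [-5.0e-04  1.6e-03 -1.0e+00] jaw -66.81 turn 0.3682 shift -0.4970 -0.3523 0.0005 F [-0.2  0.3 -0.8] w 0.0857 t 0.1 q6 -0.12
HL [[243.59312225 155.89712938]] [[118.76718124 242.040411  ]]
HR [[259.51140149 262.36242415]] [[373.91432304 265.18279888]]
knob [[304.39585765 231.11893749]] [[295.50726507 203.81238637]]
gauge [[359.77295072 182.15634139]] [[288.2136703 129.4043327]]
```

Call:
send_rows([
  [1,0,0,0,0.1227],
  [1,0,0,0,0.1227],
  [1,0,0,0,0.1228],
  [1,-0.04,-0.028,0,0],
  [1,-0.04,-0.028,0,0],
  [1,-0.04,-0.028,0,0],
  [1,-0.04,-0.028,0,0],
  [1,-0.04,-0.028,0,0],
], squeeze=40)

```text
clock: 1.1
position: [0.3596, -0.322, 0.231]
ee_rot: [-0.0, 0.72, -0.694, -0.0]
contact_force: [0.7, -0.1, -0.3]
width: 0.0852
```

Call:
send_rows([
  [1,-0.04,-0.028,0,0],
  [1,-0.04,-0.028,0,0],
  [1,-0.04,-0.028,0,0],
  [1,-0.04,-0.028,0,0],
  [1,-0.04,-0.028,0,0],
  [1,-0.04,-0.028,0,0],
  [1,-0.04,-0.028,0,0],
  [1,0,0,0,0],
])

```text
clock: 2.1
position: [0.5458, -0.0339, 0.2306]
ee_rot: [-0.0, 0.721, -0.692, -0.0]
contact_force: [-0.5, -0.7, -0.1]
width: 0.0855
```

```bash
python3 - <<'E'
from h import *
go(.5602,-.0185,.051,-87.9)
crop('top','a1',120,90,440,330)
go(.5602,-.0185,.051,-87.9)
E
```

```text
pos [ 0.5458 -0.0339  0.2306] tilt [-4.e-04  1.e-03 -1.e+00] jaw -87.65 turn 0.0043 shift -0.0148 -0.0149 0.1796 F [-0.5 -0.7 -0.1] w 0.0855 t 2.1 q6 1.34
pos [ 0.5447 -0.0355  0.2306] tilt [-1.5e-03 -2.0e-04 -1.0e+00] jaw -87.74 turn 0.0029 shift -0.0164 -0.0161 0.1796 F [ 0.3 -0.8 -0.6] w 0.0854 t 2.1 q6 1.34
```

View pics/a1.png

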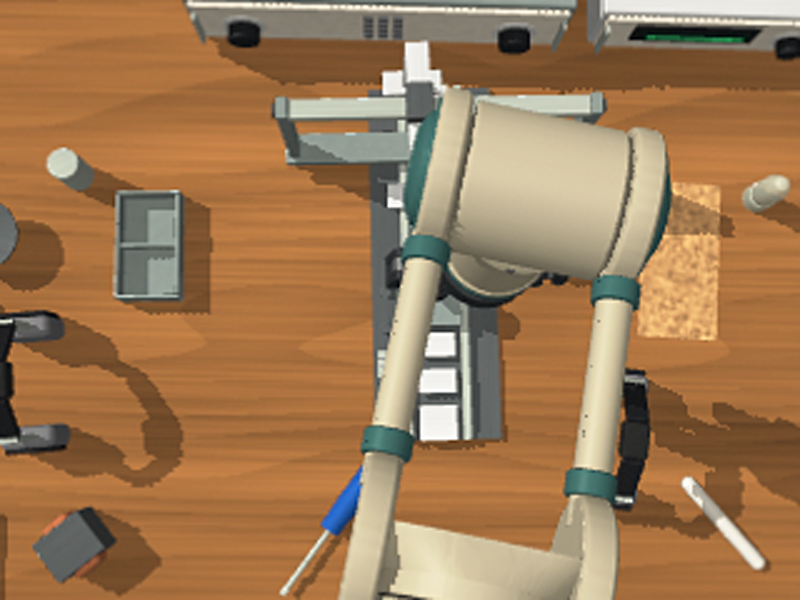

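Call:
send_rows([
  [1,-0.0165,-0.016,0.02,0],
  [1,0,0,0.04,0],
  [1,0,0,0.04,0],
  [1,0,0,0.03,0],
  [1,0,0,0.03,0],
  [1,0,0,0.0195,0],
  [1,0,0,0,0],
])

```text
clock: 3.02
position: [0.5581, -0.0197, 0.0493]
ee_rot: [0.002, 0.719, -0.695, -0.002]
contact_force: [-0.0, -0.3, -0.3]
width: 0.0852
```

```bash
python3 - <<'E'
from h import *
crop('side','a2',230,130,390,250)
go(.5602,-.0185,.051,-87.9)
E
```

```text
pos [ 0.5592 -0.0198  0.0506] tilt [-2.4e-03  4.0e-04 -1.0e+00] jaw -87.97 turn -0.0012 shift -0.0013 -0.0010 -0.0004 F [-0.1  0.1  0.9] w 0.0854 t 3.1 q6 1.38
```

View pics/a2.png

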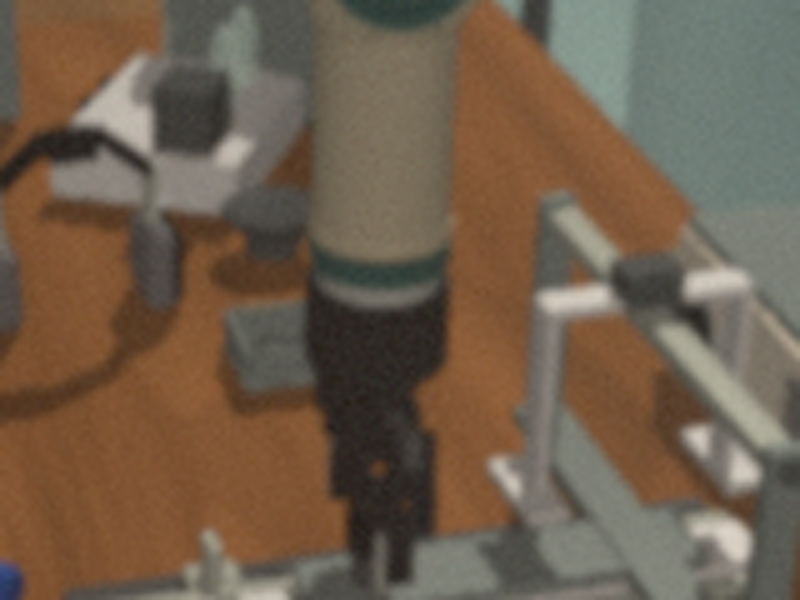

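Gripper straddles the knob (hidden by the near finger around pixel 306,240). Close.

Call:
send_rows([
  [0.2,0,0,0,0],
  [0,0,0,0,0],
  [0,0,0,0,0],
  [0,0,0,0,0],
  [0,0,0,0,0],
  [0,0,0,0,0],
], squeeze=60)

```text
clock: 3.82
position: [0.5605, -0.0167, 0.0533]
ee_rot: [-0.002, 0.719, -0.695, -0.001]
contact_force: [-1.7, 8.0, 7.3]
width: 0.0303
```

Call:
send_rows([
  [0,0,0,-0.004,0],
  [0,0,0,-0.004,0],
  [0,0,0,-0.004,0],
  [0,0,0,-0.003,0],
  [0,0,0,0,0],
  [0,0,0,0,0],
])

```text
clock: 4.58
position: [0.5588, -0.0168, 0.0654]
ee_rot: [-0.001, 0.719, -0.695, -0.003]
contact_force: [1.9, 7.0, -8.7]
width: 0.0303
```

Call:
send_rows([
  [0,-0.0015,0.005,0,0],
  [0,0,0.015,0,0],
  [0,0,0.018,0,0],
  [0,0,0.018,0,0],
  [0,0,0.018,0,0],
  [0,0,0.018,0,0],
  [0,0,0.018,0,0],
  [0,0,0.01,0,0],
])

```text
clock: 5.58
position: [0.4381, -0.0215, 0.0663]
ee_rot: [0.0, 0.72, -0.694, -0.001]
contact_force: [2.0, 5.2, -8.8]
width: 0.0304
```

```bash
python3 - <<'E'
from h import *
go(.4403,-.0213,.051,-87.9)
crop('side','a3',200,150,400,300)
go(.4403,-.0213,.051,-87.9)
E
```

```text
pos [ 0.4381 -0.0215  0.0663] tilt [-0.0018  0.0017 -1.    ] jaw -87.96 turn -0.0011 shift -0.0001 -0.0022 0.0153 F [ 2.   5.2 -8.8] w 0.0304 t 5.6 q6 1.33
pos [ 0.4375 -0.0215  0.0664] tilt [-0.0021  0.0016 -1.    ] jaw -87.95 turn -0.0009 shift -0.0001 -0.0028 0.0154 F [-2.1  5.7 -9.3] w 0.0304 t 5.6 q6 1.32
```

View pics/a3.png

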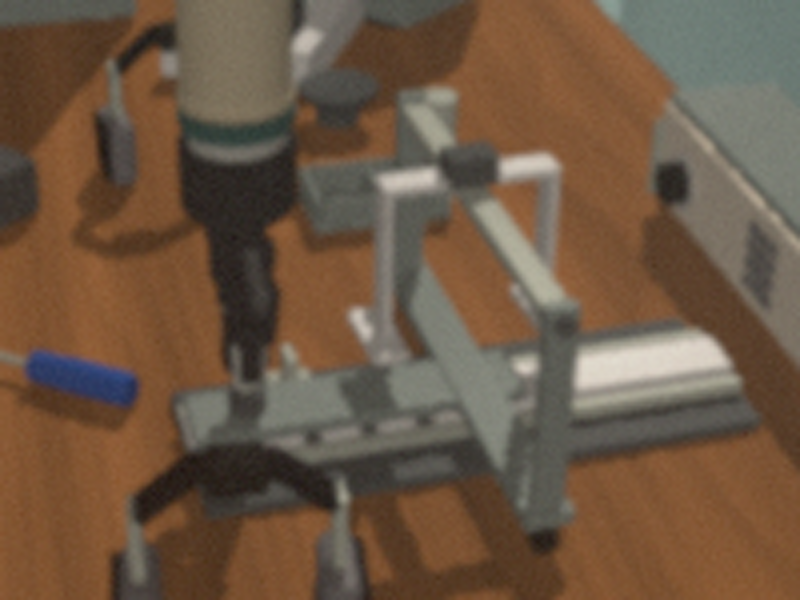

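Call:
send_rows([
  [0,0,-0.001,0.004,0],
  [0,0,0,0.004,0],
  [0,0,0,0.004,0],
  [0,0,0,0.003,0],
  [0,0,0,0,0],
])

```text
clock: 6.25
position: [0.4425, -0.0214, 0.0533]
ee_rot: [-0.002, 0.719, -0.695, 0.0]
contact_force: [-0.6, 8.4, 5.0]
width: 0.0302
```

Call:
send_rows([
  [0,0,-0.002,0,0],
  [0,0,-0.002,0,0],
  [0,0,0.002,0,0],
  [0,0,0.002,0,0],
  [0,0,0,0,0],
])

```text
clock: 6.88
position: [0.4425, -0.0214, 0.0534]
ee_rot: [-0.002, 0.719, -0.695, 0.0]
contact_force: [-0.5, 8.0, 4.4]
width: 0.0299
```

Call:
send_rows([
  [0.6,0,0,0,0],
  [0.6,0,0,0,0],
  [1,0,0,0,0],
  [1,0,0,-0.03,0],
  [1,0,0,-0.05,0],
  [1,0,0,-0.05,0],
  [1,0,0,-0.05,0],
  [1,0,0.03,-0.05,0],
])

```text
clock: 7.88
position: [0.4122, -0.0241, 0.2835]
ee_rot: [-0.0, 0.72, -0.694, 0.001]
contact_force: [0.7, -0.6, 0.2]
width: 0.0854
```

```bash
python3 - <<'E'
from h import *
im=manip.get_image('top'); crop('top','b1',215,80,375,200,im);crop('top','b1w',90,60,450,330,im)
crop('side','b2',200,150,400,300)
go(.60,-.0155,.35,-87.9)
E
```

```text
pos [ 0.4118 -0.0243  0.2871] tilt [ 0.0092 -0.0032 -1.    ] jaw -87.92 turn -0.0004 shift -0.0019 -0.1884 -0.0629 F [-0.1  0.   0.5] w 0.0849 t 8.0 q6 1.31
```

View pics/b1w.png

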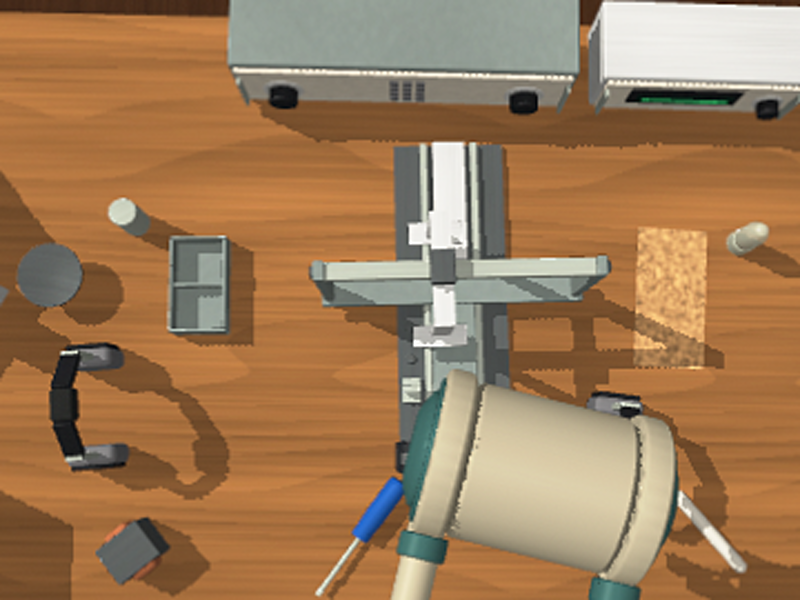

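View pics/b2.png

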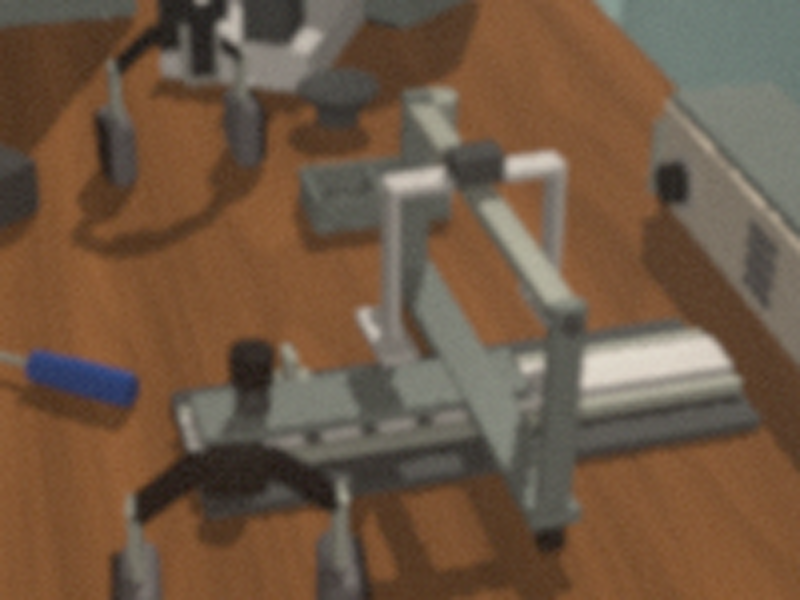

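```bash
python3 - <<'E'
from h import *
print(proj('side',[(.4418,-.0214,.082),(.4418,-.0214,.093),(.4418,-.0214,.056)]), 'seen top centre',200+251/4,150+349/4)
E
```

```text
[[261.95913276 236.77809666]
 [261.85124132 233.33663645]
 [262.21151594 244.77498366]] seen top centre 262.75 237.25
```

View pics/b1.png

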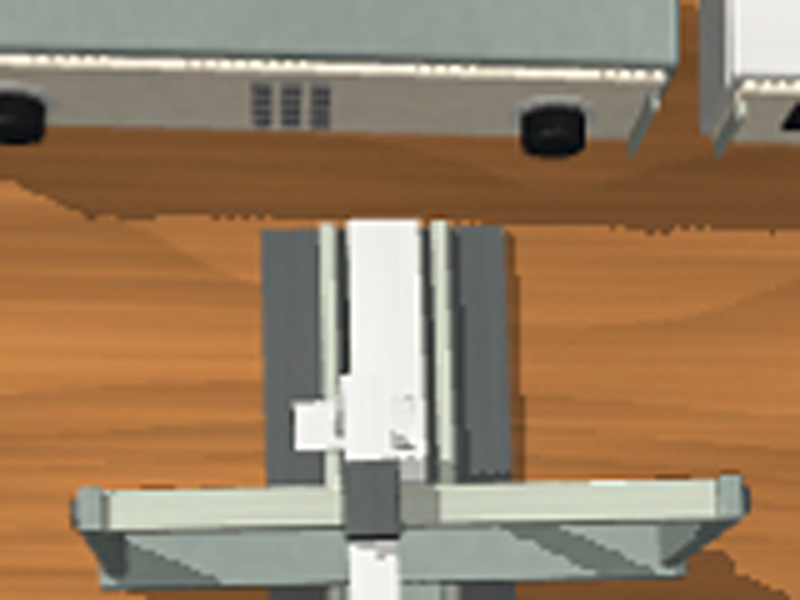

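```bash
python3 - <<'E'
from h import *
A=lambda x,y:(215+x/5,80+y/5)
print(px('top',*A(372,494),.202),px('top',*A(93,508),.185),px('top',*A(733,497),.185))
print(px('side',200+474/4,150+160/4,.202))
go(.601,.0035,.205,-87.9)
E
```

```text
[0.60340924 0.00393392 0.202     ] [0.59724947 0.13436854 0.185     ] [ 0.60886216 -0.16855346  0.185     ]
[ 0.59679316 -0.01339689  0.202     ]
pos [ 0.4118 -0.0243  0.2871] tilt [ 0.0092 -0.0032 -1.    ] jaw -87.92 turn -0.0004 shift -0.0208 -0.1901 0.0821 F [-0.1  0.   0.5] w 0.0849 t 8.0 q6 1.31
```

Call:
send_rows([
  [1,-0.0215,0,0,0],
  [1,0,-0.045,0,0],
  [1,0,-0.048,0,0],
  [1,0,-0.048,0,0],
  [1,0,-0.05,0,0],
  [1,0,0,0.03,0],
  [1,0,0,0.03,0],
  [1,0,0,0.02,0],
])

```text
clock: 8.98
position: [0.6004, 0.0048, 0.1988]
ee_rot: [0.001, 0.72, -0.694, -0.001]
contact_force: [1.2, -0.3, -0.1]
width: 0.0854
```

Call:
send_rows([
  [1,0,0,0.01,0],
  [1,0,0,0.01,0],
  [1,0,0,0,0],
  [1,0,0,0,0],
])

```text
clock: 9.48
position: [0.6017, 0.0049, 0.1825]
ee_rot: [-0.0, 0.72, -0.694, 0.001]
contact_force: [0.3, -0.5, -0.7]
width: 0.0855
```

```bash
python3 - <<'E'
from h import *
go(.602,.004,.186,-87.9)
crop('side','c2',260,120,380,210)
go(.602,.004,.186,-87.9)
E
```

```text
pos [0.6017 0.0049 0.1825] tilt [ 1.5e-03 -3.0e-04 -1.0e+00] jaw -87.9 turn -0.0001 shift 0.0009 -0.0003 -0.0035 F [ 0.3 -0.5 -0.7] w 0.0855 t 9.5 q6 1.43
pos [0.6017 0.0049 0.1827] tilt [ 1.8e-03 -3.0e-04 -1.0e+00] jaw -87.9 turn -0.0001 shift 0.0009 -0.0002 -0.0033 F [-0.3 -0.7 -0. ] w 0.0854 t 9.5 q6 1.43
```

View pics/c2.png

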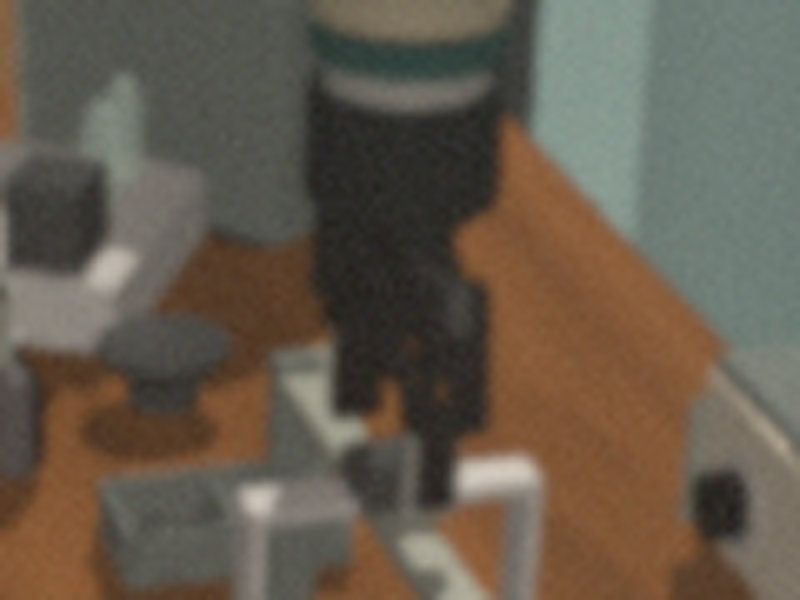

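Call:
send_rows([
  [0.6,0,0,-0.003,0],
  [0.4,0,0,0,0],
  [0,0,0,0,0],
  [0,0,0,0,0],
  [0,0,0,0,0],
  [0,0,0,0,0],
], squeeze=40)

```text
clock: 10.28
position: [0.6013, 0.005, 0.1851]
ee_rot: [-0.0, 0.72, -0.694, 0.0]
contact_force: [-0.1, -0.1, 3.3]
width: 0.0253
```

```bash
python3 - <<'E'
from h import *
crop('side','c3',260,120,380,210)
go(.602,.004,.186,-87.9)
E
```

```text
pos [0.6013 0.005  0.1851] tilt [ 5.e-04 -1.e-04 -1.e+00] jaw -87.9 turn -0.0000 shift 0.0010 -0.0007 -0.0009 F [-0.3 -0.4  3.3] w 0.0252 t 10.3 q6 1.43
```

View pics/c3.png

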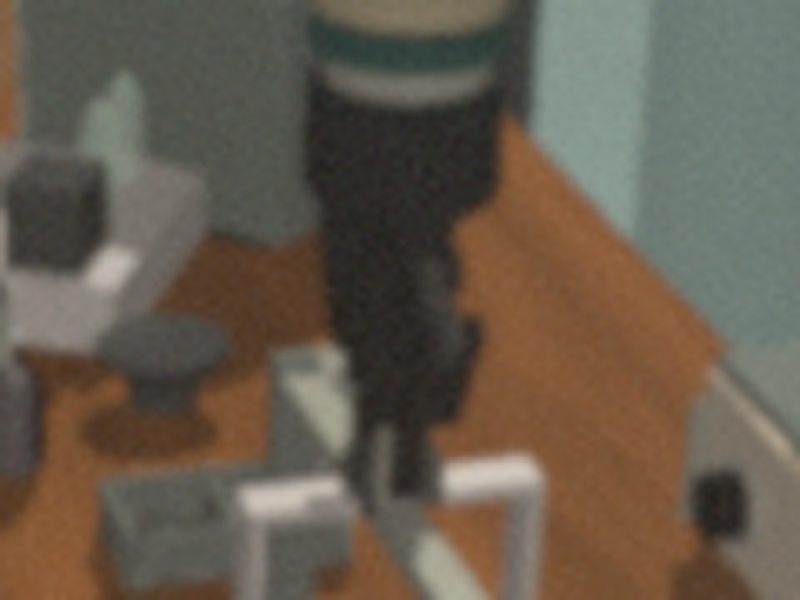

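Call:
send_rows([
  [0,0,0,-0.01,0],
  [0,0,0,-0.02,0],
  [0,0,0,-0.03,0],
  [0,0,0,-0.04,0],
  [0,0,0,-0.04,0],
  [0,0,0,-0.02,0],
  [0,0,0,-0.01,0],
  [0,0,0,0,0],
], squeeze=60)

```text
clock: 11.32
position: [0.6011, 0.005, 0.3547]
ee_rot: [0.0, 0.72, -0.694, -0.0]
contact_force: [-0.3, 0.6, -2.4]
width: 0.0249
```

```bash
python3 - <<'E'
from h import *
im=manip.get_image('side');crop('side','c4',180,60,420,240,im)
go(.602,.004,.186,-87.9)
E
```

```text
pos [0.6008 0.005  0.3538] tilt [-1.8e-03  1.0e-04 -1.0e+00] jaw -87.9 turn -0.0000 shift 0.0011 -0.0011 0.1678 F [ 0.4  0.1 -2.4] w 0.0246 t 11.4 q6 1.43
```

View pics/c4.png

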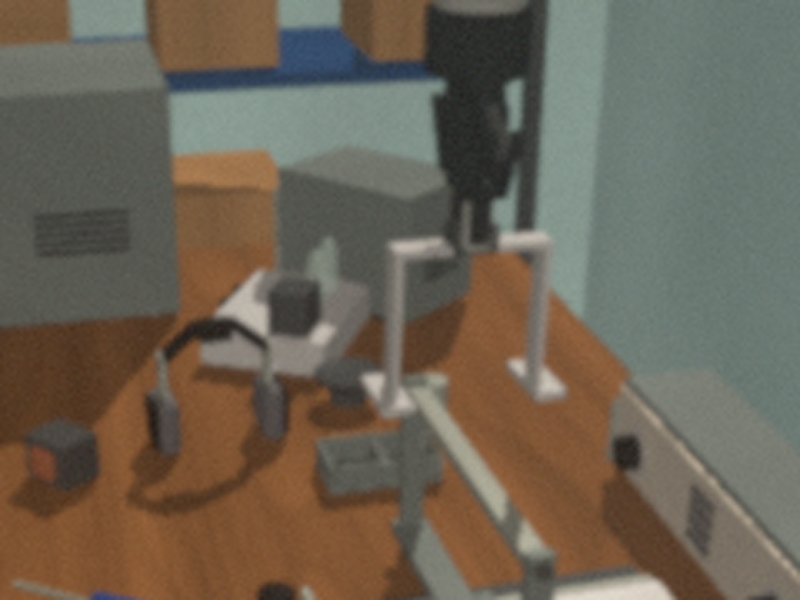

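```bash
python3 - <<'E'
from h import *
go(.6035,-.300,.20,-92.5)
E
```

```text
pos [0.6008 0.005  0.3538] tilt [-1.8e-03  1.0e-04 -1.0e+00] jaw -87.9 turn 0.0802 shift 0.3046 -0.0160 0.1538 F [ 0.4  0.1 -2.4] w 0.0246 t 11.4 q6 1.43
```

Call:
send_rows([
  [0,0,0,0,0.08],
  [0,0.025,-0.002,0,0],
  [0,0.045,-0.002,0,0],
  [0,0.055,-0.003,0,0],
  [0,0.055,-0.003,0,0],
  [0,0.055,-0.003,0,0],
  [0,0.045,-0.002,0,0],
  [0,0.0246,-0.001,0,0],
])

```text
clock: 12.38
position: [0.6032, -0.3022, 0.3525]
ee_rot: [-0.001, -0.691, 0.723, 0.002]
contact_force: [0.1, 1.0, -2.2]
width: 0.0244
```

Call:
send_rows([
  [0,0,0,0.02,0],
  [0,0,0,0.04,0],
  [0,0,0,0.04,0],
  [0,0,0,0.04,0],
  [0,0,0,0.034,0],
  [0,0,0,0.02,0],
  [0,0,0,0,0],
  [0,0,0,0,0],
])

```text
clock: 13.38
position: [0.6046, -0.2998, 0.1616]
ee_rot: [0.0, -0.692, 0.722, -0.001]
contact_force: [0.9, -0.1, -2.2]
width: 0.0245
```

```bash
python3 - <<'E'
from h import *
go(.6035,-.300,.1235,-92.5)
crop('side','d1',280,200,440,380)
im=manip.get_image('top');crop('top','d2',300,120,460,300,im)
go(.6035,-.300,.1235,-92.5)
E
```

```text
pos [ 0.6046 -0.2998  0.1616] tilt [ 1.1e-03 -4.0e-04 -1.0e+00] jaw -92.46 turn 0.0008 shift 0.0003 0.0011 0.0381 F [ 0.9 -0.1 -2.2] w 0.0245 t 13.4 q6 1.05
pos [ 0.6048 -0.3002  0.1623] tilt [ 0.0022 -0.0013 -1.    ] jaw -92.47 turn 0.0005 shift -0.0001 0.0013 0.0388 F [ 0.6  0.3 -1.5] w 0.0247 t 13.5 q6 1.05
```

View pics/d1.png

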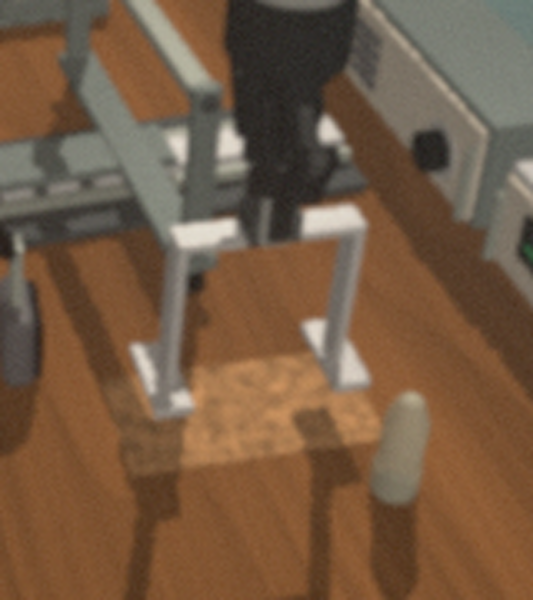

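View pics/d2.png

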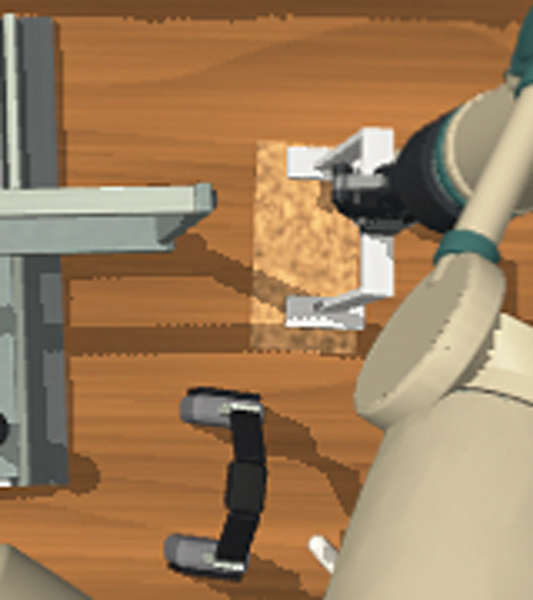

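```bash
python3 - <<'E'
from h import *
D=lambda x,y:(300+x/3.333,120+y/3.333)
for p in ((287,146),(285,325),(362,330)): print(px('top',*D(*p),.043).round(4))
for p in ((256,140),(250,350),(356,355)): print(px('top',*D(*p),.001).round(4))
S=lambda x,y:(280+x/3.333,200+y/3.333)
E
```

```text
[ 0.6816 -0.2712  0.043 ]
[ 0.5321 -0.2675  0.043 ]
[ 0.5291 -0.3313  0.043 ]
[ 0.6962 -0.2569  0.001 ]
[ 0.5141 -0.2498  0.001 ]
[ 0.5114 -0.341   0.001 ]
```

Call:
send_rows([
  [0,0,0.0015,0.015,0],
  [0,0,0,0.012,0],
  [0,0,0,0.006,0],
  [0,0,0,0.003,0],
  [0,0,0,0.002,0],
  [0,0,0,0,0],
  [0,0,0,0,0],
])

```text
clock: 14.35
position: [0.6019, -0.2997, 0.1241]
ee_rot: [-0.0, -0.692, 0.722, 0.0]
contact_force: [-4.5, 1.7, 6.1]
width: 0.0247
```

Call:
send_rows([
  [0.4,0,0,0,0],
  [0.5,0,0,0,0],
  [0.6,0,0,0,0],
  [0.7,0,0,0,0],
  [0.7,0,0,-0.02,0],
  [0.7,0,0,-0.05,0],
  [0.8,0,0,-0.05,0],
  [1,0,0,-0.05,0],
])

```text
clock: 15.35
position: [0.6024, -0.2999, 0.2943]
ee_rot: [0.0, -0.692, 0.722, -0.0]
contact_force: [1.1, -0.6, -0.2]
width: 0.084
```

```bash
python3 - <<'E'
from h import *
crop('side','e1',200,200,440,380)
im=manip.get_image('top');crop('top','e2',300,120,460,300,im)
go(.41,-.208,.25,-96)
E
```

```text
pos [ 0.605  -0.3014  0.3002] tilt [ 0.0113 -0.0072 -0.9999] jaw -92.49 turn 0.0613 shift -0.0726 0.2037 0.0502 F [-0.1 -0.1  0.1] w 0.0855 t 15.4 q6 1.05
```

View pics/e1.png

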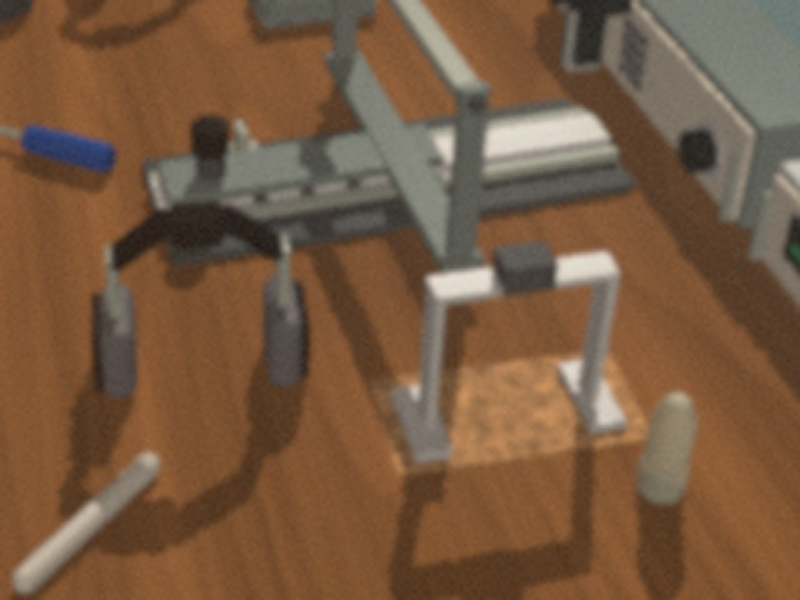

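View pics/e2.png

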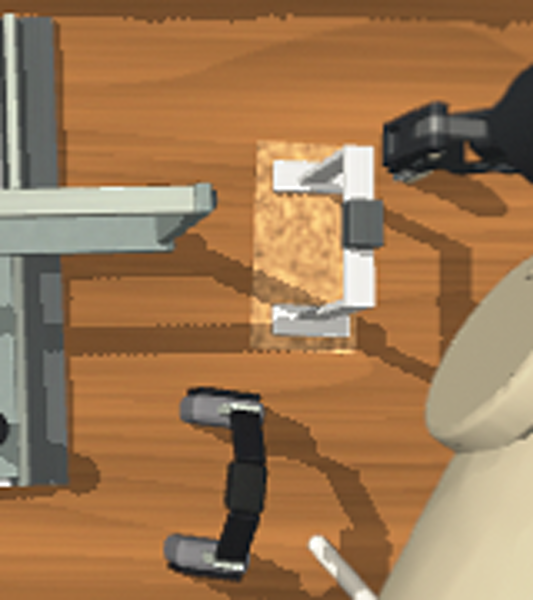

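```bash
python3 - <<'E'
from h import *
D=lambda x,y:(300+x/3.333,120+y/3.333)
c=px('top',*D(246,487),.14);print(c)
# crown corners
for p in ((229,461),(267,463),(227,512),(262,514)): print(px('top',*D(*p),.14).round(4))
a=px('top',*D(249,407),.12);b=px('top',*D(232,566),.12);d=a-b;print(a,b,np.rad2deg(np.arctan2(d[1],d[0])),(a+b)/2)
# pads outer faces near bench/top z=.06
for p in ((197,389),(176,538)): print(px('top',*D(*p),.06).round(4))
go(.4055,-.208,.25,-95)
E
```

```text
[ 0.4035411  -0.20801851  0.14      ]
[ 0.4223 -0.1956  0.14  ]
[ 0.4212 -0.2237  0.14  ]
[ 0.3852 -0.1939  0.14  ]
[ 0.3841 -0.2197  0.14  ]
[ 0.46255505 -0.21616842  0.12      ] [ 0.34448423 -0.2024502   0.12      ] -6.627275412801455 [ 0.40351964 -0.20930931  0.12      ]
[ 0.4779 -0.1906  0.06  ]
[ 0.3601 -0.1734  0.06  ]
pos [ 0.605  -0.3014  0.3002] tilt [ 0.0113 -0.0072 -0.9999] jaw -92.49 turn 0.0439 shift -0.0757 0.2068 0.0502 F [-0.1 -0.1  0.1] w 0.0855 t 15.4 q6 1.05
```

Call:
send_rows([
  [1,0,0,0,0.07],
  [1,-0.015,0.04,0,0],
  [1,-0.02,0.045,0.01,0],
  [1,-0.02,0.045,0.02,0],
  [1,-0.014,0.04,0.02,0],
  [1,0,0.03,0,0],
  [1,0,0,0,0],
  [1,0,0,0,0],
])

```text
clock: 16.45
position: [0.4125, -0.2092, 0.243]
ee_rot: [0.0, -0.666, 0.746, -0.001]
contact_force: [0.4, 0.8, 0.8]
width: 0.0854
```

```bash
python3 - <<'E'
from h import *
go(.404,-.2085,.1235,-96.5)
E
```

```text
pos [ 0.4125 -0.2092  0.243 ] tilt [ 1.7e-03 -8.0e-04 -1.0e+00] jaw -96.52 turn -0.0003 shift 0.0002 0.0086 0.1195 F [0.4 0.8 0.8] w 0.0854 t 16.4 q6 1.06
```

Call:
send_rows([
  [1,0,0.0085,0.03,0],
  [1,0,0,0.04,0],
  [1,0,0,0.03,0],
  [1,0,0,0.018,0],
  [1,0,0,0,0],
  [1,0,0,0,0],
])

```text
clock: 17.2
position: [0.4044, -0.2085, 0.1253]
ee_rot: [0.0, -0.666, 0.746, -0.001]
contact_force: [0.3, 0.7, 0.3]
width: 0.0853
```

```bash
python3 - <<'E'
from h import *
crop('side','f1',190,200,350,320)
go(.404,-.2085,.1235,-96.5)
E
```

```text
pos [ 0.4043 -0.2085  0.1256] tilt [ 0.0017 -0.0013 -1.    ] jaw -96.49 turn 0.0002 shift 0.0000 0.0003 0.0021 F [ 0.1 -0.1 -0.5] w 0.0852 t 17.2 q6 1.05
```

View pics/f1.png

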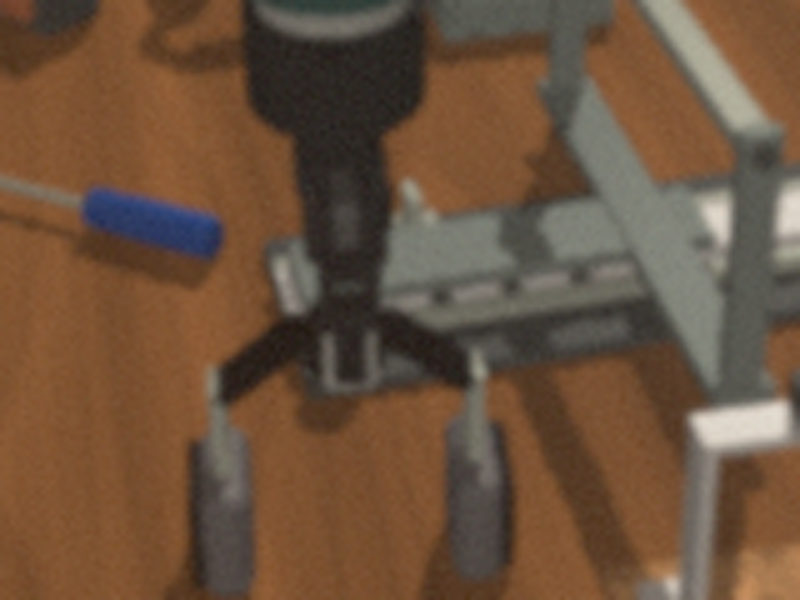

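Near finger is centred on the crown (crop ~350,365). Lower 2 mm and grip, then lift.

Call:
send_rows([
  [0.6,0,0,0.002,0],
  [0.4,0,0,0,0],
  [0,0,0,0,0],
  [0,0,0,0,0],
  [0,0,0,0,0],
  [0,0,0,0,0],
], squeeze=50)

```text
clock: 18.0
position: [0.4033, -0.2082, 0.1232]
ee_rot: [-0.0, -0.666, 0.746, -0.001]
contact_force: [0.0, -0.8, 5.1]
width: 0.0249
```

Call:
send_rows([
  [0,0,0,-0.01,0],
  [0,0,0,-0.03,0],
  [0,0,0,-0.05,0],
  [0,0,0,-0.05,0],
  [0,0,0,-0.05,0],
  [0,0,0,-0.03,0],
  [0,0,0,-0.01,0],
  [0,0,0,0,0],
], squeeze=60)

```text
clock: 19.0
position: [0.4029, -0.2074, 0.3522]
ee_rot: [-0.0, -0.666, 0.746, 0.0]
contact_force: [0.3, -0.8, -2.0]
width: 0.0247
```

```bash
python3 - <<'E'
from h import *
crop('side','f2',130,80,410,290)
import math
# bar target: bar_mid (.602,-.016), yaw 2.1deg; slot y=-65 and +65
y=math.radians(2.1);bm=np.array([.602,-.016]);ey=np.array([-math.sin(y),math.cos(y)])
print('slots',bm-.065*ey,bm+.065*ey)
t=bm-.065*ey; go(t[0],t[1],.355,-87.9)
E
```

```text
slots [ 0.60438184 -0.08095635] [0.59961816 0.04895635]
pos [ 0.4026 -0.2073  0.3514] tilt [-0.0021  0.0017 -1.    ] jaw -96.5 turn -0.1500 shift -0.1188 -0.2063 -0.0036 F [ 0.1  0.3 -2.6] w 0.0245 t 19.1 q6 1.05
```

View pics/f2.png

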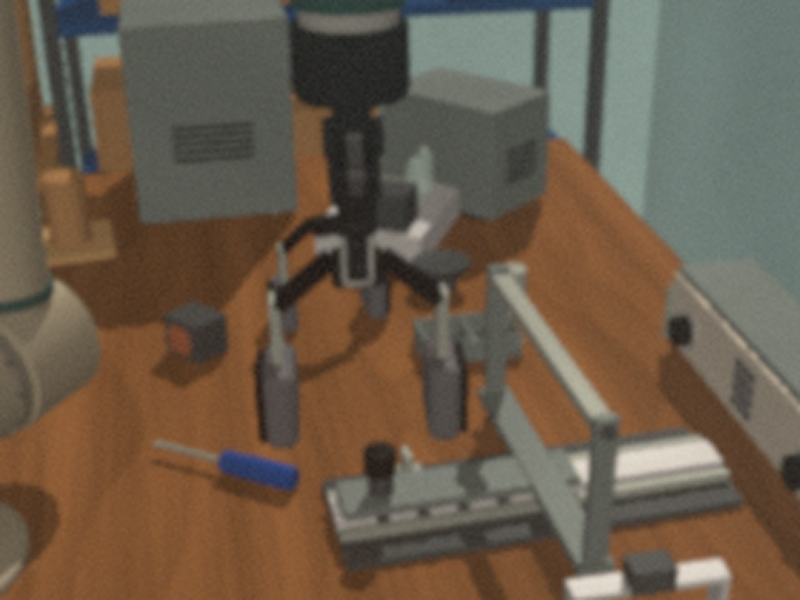

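Call:
send_rows([
  [0,0,0,0,-0.075],
  [0,0,0,0,-0.075],
  [0,-0.012,-0.02,0,0],
  [0,-0.026,-0.045,0,0],
  [0,-0.029,-0.05,0,0],
  [0,-0.027,-0.047,0,0],
  [0,-0.019,-0.034,0,0],
  [0,-0.006,-0.01,0,0],
])

```text
clock: 20.05
position: [0.6057, -0.0796, 0.3494]
ee_rot: [0.001, 0.721, -0.693, -0.002]
contact_force: [0.1, 0.3, -2.2]
width: 0.0248
```

Call:
send_rows([
  [0,0,0,0,0],
  [0,0,0,0,0],
])

```text
clock: 20.3
position: [0.6034, -0.082, 0.3523]
ee_rot: [0.001, 0.72, -0.694, -0.001]
contact_force: [-0.6, -0.3, -1.7]
width: 0.0248
```

```bash
python3 - <<'E'
from h import *
go(.6044,-.081,.185,-87.9)
im=manip.get_image('top');crop('top','g2',200,90,400,240,im)
crop('side','g1',230,80,430,230)
E
```

```text
pos [ 0.6034 -0.082   0.3523] tilt [-1.9e-03 -4.0e-04 -1.0e+00] jaw -87.96 turn -0.0011 shift -0.0010 -0.0011 0.1673 F [-0.6 -0.3 -1.7] w 0.0248 t 20.3 q6 1.29
```

View pics/g1.png

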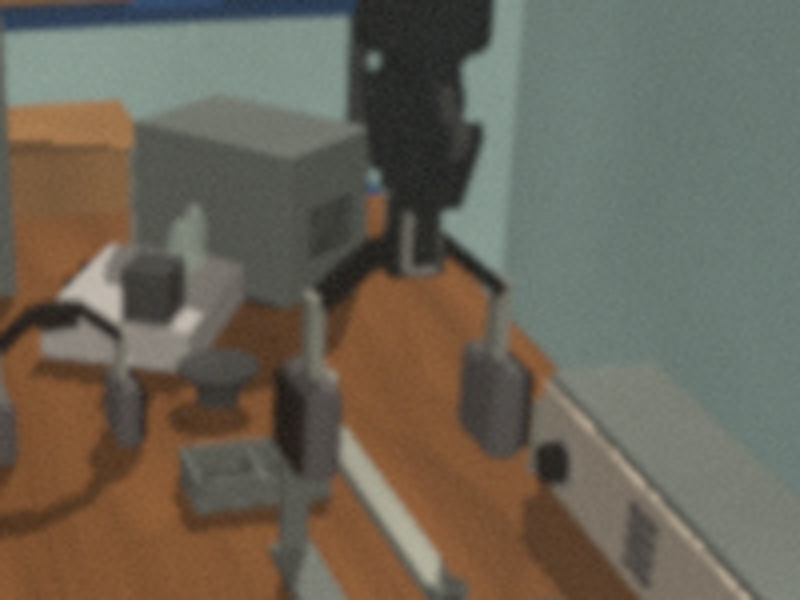

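View pics/g2.png

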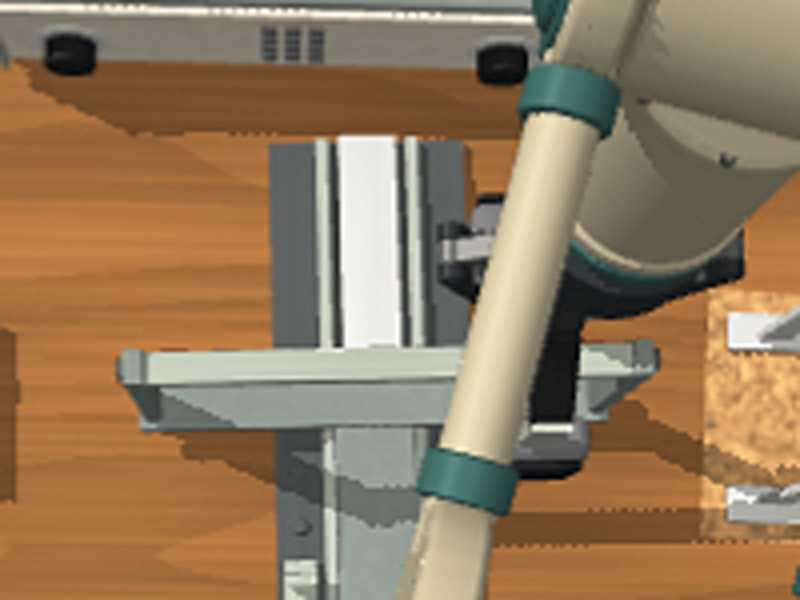

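Call:
send_rows([
  [0,-0.001,-0.001,0.02,0],
  [0,0,0,0.035,0],
  [0,0,0,0.035,0],
  [0,0,0,0.03,0],
  [0,0,0,0.02,0],
  [0,0,0,0.012,0],
  [0,0,0,0.006,0],
  [0,0,0,0.003,0],
])

```text
clock: 21.4
position: [0.6058, -0.0806, 0.1923]
ee_rot: [-0.0, 0.72, -0.694, 0.001]
contact_force: [0.1, 0.6, -1.5]
width: 0.0246
```

Call:
send_rows([
  [0,0,0,0.003,0],
  [0,0,0,0.002,0],
  [0,0,0,0,0],
])

```text
clock: 21.78
position: [0.6056, -0.0803, 0.1869]
ee_rot: [0.0, 0.72, -0.694, 0.0]
contact_force: [0.1, -0.2, -3.8]
width: 0.0243
```

```bash
python3 - <<'E'
from h import *
go(.6044,-.081,.185,-87.9)
crop('side','g3',230,100,430,250)
E
```

```text
pos [ 0.6056 -0.0803  0.1869] tilt [ 1.e-04 -1.e-04 -1.e+00] jaw -87.9 turn 0.0001 shift 0.0007 0.0012 0.0019 F [ 0.1 -0.2 -3.8] w 0.0243 t 21.8 q6 1.29
```

View pics/g3.png

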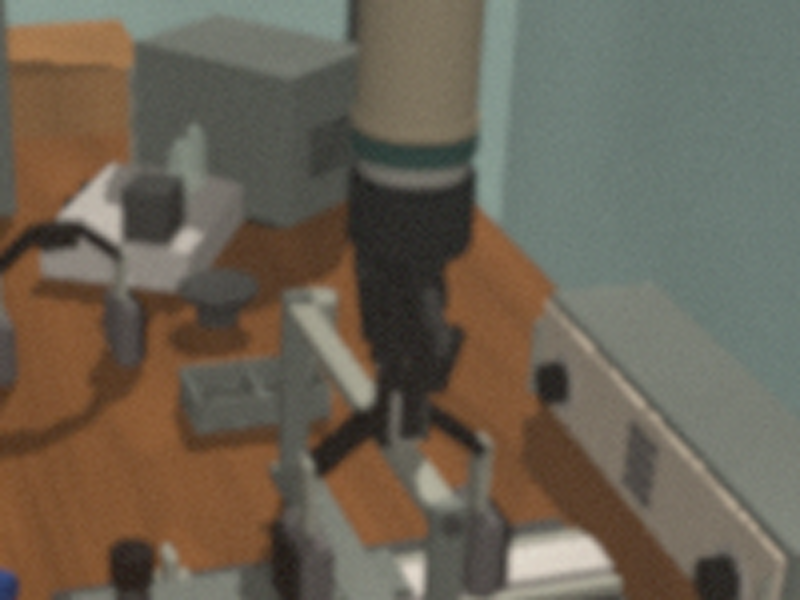

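Call:
send_rows([
  [0,0,0.001,0.0015,0],
  [0,0,0,0.001,0],
  [0,0,0,0.0005,0],
  [0,0,0,0,0],
])

```text
clock: 22.32
position: [0.6047, -0.0804, 0.1851]
ee_rot: [-0.0, 0.72, -0.694, 0.001]
contact_force: [-2.0, 0.6, 4.8]
width: 0.0246
```

Call:
send_rows([
  [0.4,0,0,0,0],
  [0.45,0,0,0,0],
  [0.5,0,0,0,0],
  [0.6,0,0,0,0],
  [0.6,0,0,-0.01,0],
  [0.6,0,0,-0.03,0],
  [0.8,0,0,-0.05,0],
  [1,0,0,-0.05,0],
])

```text
clock: 23.32
position: [0.6045, -0.0803, 0.3259]
ee_rot: [-0.0, 0.72, -0.694, 0.0]
contact_force: [0.6, -0.9, 1.1]
width: 0.0838
```

```bash
python3 - <<'E'
from h import *
go(.45,.408,.33,-85)
crop('side','h1',230,100,430,250)
im=manip.get_image('top');crop('top','h2',90,190,250,310,im)
go(.45,.408,.33,-85)
E
```

```text
pos [ 0.6045 -0.0803  0.3259] tilt [ 5.e-04 -3.e-04 -1.e+00] jaw -87.9 turn -0.0506 shift -0.4999 0.1113 -0.0041 F [ 0.6 -0.9  1.1] w 0.0838 t 23.3 q6 1.29
pos [ 0.6073 -0.0809  0.3314] tilt [ 0.0132 -0.0034 -0.9999] jaw -87.9 turn -0.0506 shift -0.5008 0.1141 0.0014 F [0.7 0.2 0.7] w 0.0856 t 23.4 q6 1.29
```

View pics/h1.png

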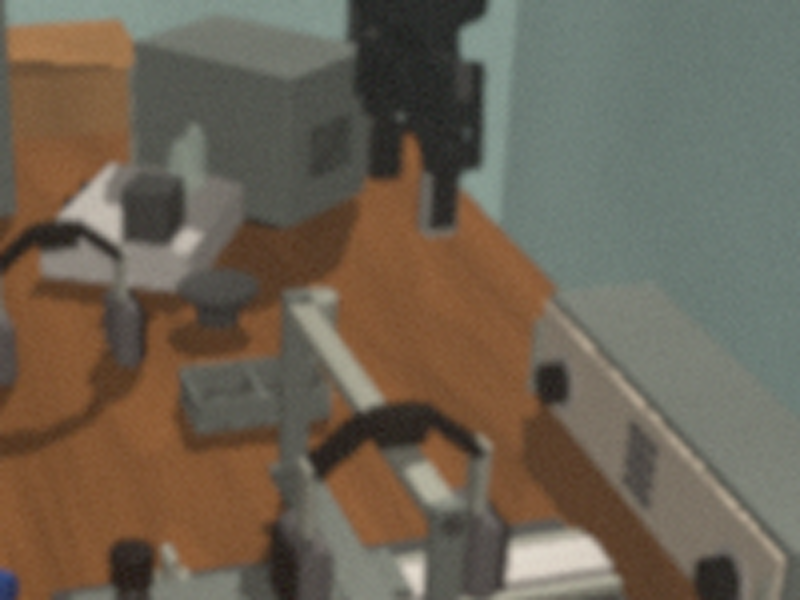

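View pics/h2.png

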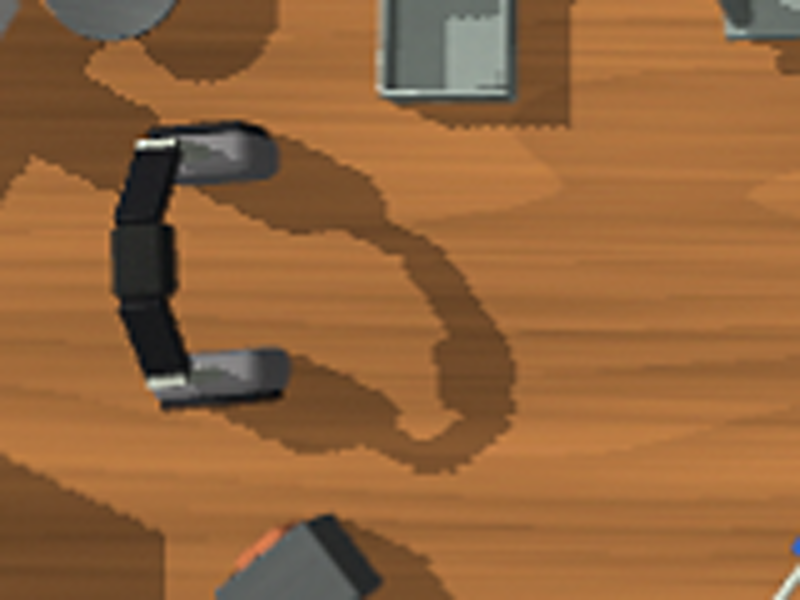

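```bash
python3 - <<'E'
from h import *
D=lambda x,y:(90+x/5,190+y/5)
for p in ((113,225),(172,225),(115,297),(172,297),(141,260)): print(px('top',*D(*p),.14).round(4))
a=px('top',*D(157,147),.12);b=px('top',*D(167,379),.12);d=a-b;print(a,b,np.rad2deg(np.arctan2(d[1],d[0])),(a+b)/2)
go(.45,.41,.33,-85)
E
```

```text
[0.4684 0.428  0.14  ]
[0.469  0.3995 0.14  ]
[0.4337 0.425  0.14  ]
[0.4342 0.3975 0.14  ]
[0.4518 0.4135 0.14  ]
[0.50822628 0.41668135 0.12      ] [0.39406738 0.40522831 0.12      ] 5.729052146424668 [0.45114683 0.41095483 0.12      ]
pos [ 0.6073 -0.0809  0.3314] tilt [ 0.0132 -0.0034 -0.9999] jaw -87.9 turn -0.0506 shift -0.5028 0.1139 0.0014 F [0.7 0.2 0.7] w 0.0856 t 23.4 q6 1.29
```

Call:
send_rows([
  [1,0,0,0,-0.06],
  [1,-0.03,0.007,0,0],
  [1,-0.05,0.011,0,0],
  [1,-0.055,0.0125,0,0],
  [1,-0.055,0.0125,0,0],
  [1,-0.055,0.0125,0,0],
  [1,-0.055,0.0125,0,0],
  [1,-0.055,0.0125,0,0],
])

```text
clock: 24.42
position: [0.4894, 0.2668, 0.324]
ee_rot: [-0.0, 0.74, -0.672, 0.0]
contact_force: [-0.0, -0.0, -0.3]
width: 0.0855
```

Call:
send_rows([
  [1,-0.055,0.0125,0,0],
  [1,-0.05,0.011,0,0],
  [1,-0.03,0.007,0.02,0],
  [1,0,0,0.03,0],
  [1,0,0,0.03,0],
  [1,0,0,0,0],
  [1,0,0,0,0],
])

```text
clock: 25.3
position: [0.4474, 0.397, 0.245]
ee_rot: [-0.001, 0.74, -0.672, 0.0]
contact_force: [-0.5, 1.0, 0.7]
width: 0.0856
```

```bash
python3 - <<'E'
from h import *
go(.4515,.412,.1235,-84.5)
E
```

```text
pos [0.4474 0.397  0.245 ] tilt [ 0.0015  0.001  -1.    ] jaw -84.47 turn 0.0005 shift -0.0145 -0.0055 0.1215 F [-0.5  1.   0.7] w 0.0856 t 25.3 q6 2.08
```

Call:
send_rows([
  [1,-0.0145,-0.0055,0.03,0],
  [1,0,0,0.04,0],
  [1,0,0,0.03,0],
  [1,0,0,0.018,0],
  [1,0,0,0,0],
  [1,0,0,0,0],
])

```text
clock: 26.05
position: [0.4521, 0.4124, 0.1277]
ee_rot: [-0.002, 0.74, -0.672, 0.0]
contact_force: [-0.3, 0.2, 0.1]
width: 0.0853
```

```bash
python3 - <<'E'
from h import *
go(.4515,.412,.1235,-84.5)
im=manip.get_image('top');crop('top','i2',90,190,250,310,im)
crop('side','i1',190,110,350,230)
go(.4515,.412,.1235,-84.5)
E
```

```text
pos [0.4521 0.4124 0.1277] tilt [ 0.0028  0.002  -1.    ] jaw -84.48 turn 0.0004 shift 0.0003 0.0007 0.0042 F [-0.3  0.2  0.1] w 0.0853 t 26.1 q6 2.10
pos [0.4519 0.4123 0.1276] tilt [ 0.0028  0.0019 -1.    ] jaw -84.47 turn 0.0005 shift 0.0002 0.0005 0.0041 F [ 0.4 -0.2  1.4] w 0.0858 t 26.1 q6 2.10
```

View pics/i1.png

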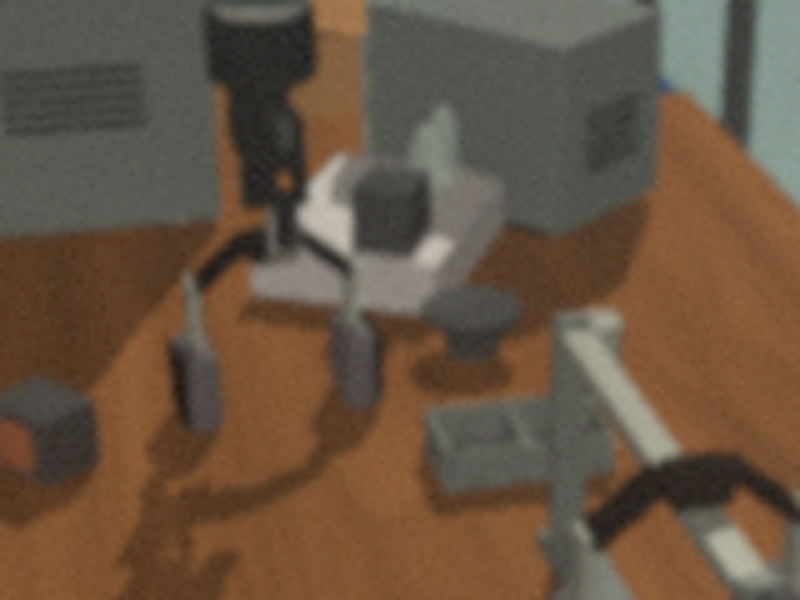

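View pics/i2.png

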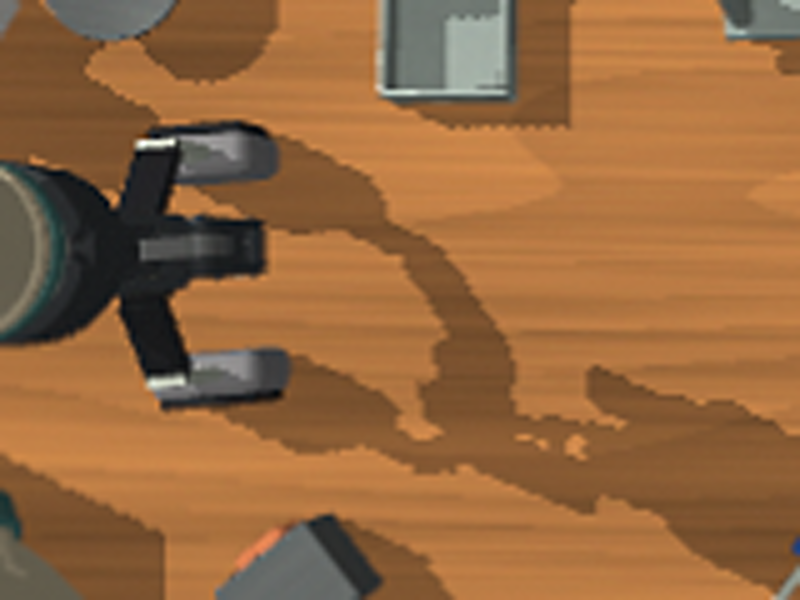

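Call:
send_rows([
  [0.6,0,0,0.0035,0],
  [0.4,0,0,0,0],
  [0,0,0,0,0],
  [0,0,0,0,0],
  [0,0,0,0,0],
  [0,0,0,0,0],
], squeeze=50)

```text
clock: 26.9
position: [0.4511, 0.412, 0.1224]
ee_rot: [-0.0, 0.74, -0.672, -0.0]
contact_force: [-0.3, 1.3, 1.7]
width: 0.0249
```

Call:
send_rows([
  [0,0,0,-0.01,0],
  [0,0,0,-0.03,0],
  [0,0,0,-0.05,0],
  [0,0,0,-0.05,0],
  [0,0,0,-0.05,0],
  [0,0,0,-0.03,0],
  [0,0,0,-0.01,0],
  [0,0,0,0,0],
], squeeze=60)

```text
clock: 27.9
position: [0.4507, 0.4113, 0.3518]
ee_rot: [0.001, 0.74, -0.672, 0.0]
contact_force: [1.1, -0.1, -3.0]
width: 0.0245
```

```bash
python3 - <<'E'
from h import *
crop('side','j1',170,50,410,230)
go(.5995,.049,.352,-87.9)
E
```

```text
pos [0.4504 0.4111 0.3507] tilt [-0.0023 -0.0021 -1.    ] jaw -84.47 turn 0.0598 shift 0.3673 -0.1357 -0.0013 F [ 0.3  0.1 -2.1] w 0.0246 t 27.9 q6 2.10
```

View pics/j1.png

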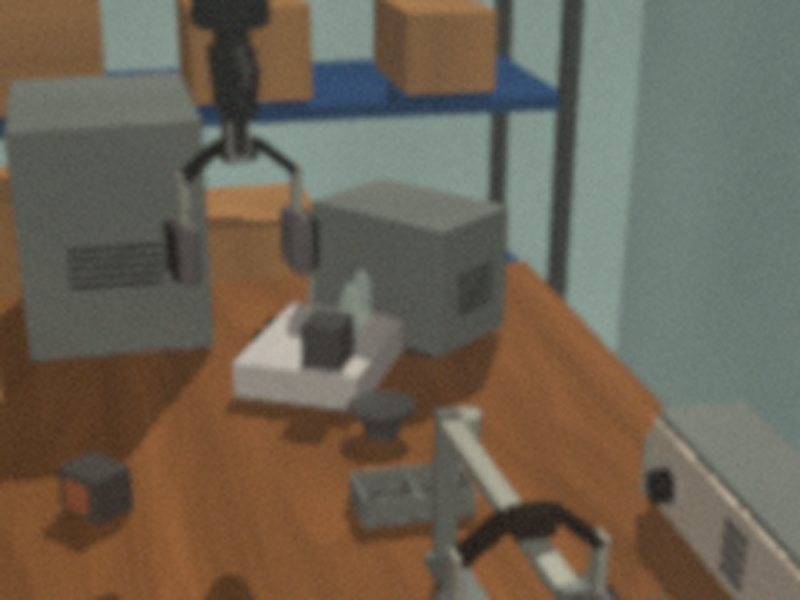

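Call:
send_rows([
  [0,0,0,0,0.06],
  [0,0.022,-0.008,0,0],
  [0,0.045,-0.017,0,0],
  [0,0.052,-0.019,0,0],
  [0,0.052,-0.019,0,0],
  [0,0.052,-0.019,0,0],
  [0,0.052,-0.019,0,0],
  [0,0.045,-0.017,0,0],
])

```text
clock: 28.95
position: [0.5802, 0.0941, 0.3499]
ee_rot: [0.002, 0.72, -0.694, -0.001]
contact_force: [1.2, 0.2, -2.8]
width: 0.0246
```

Call:
send_rows([
  [0,0.03,-0.012,0,0],
  [0,0.0173,-0.0057,0,0],
  [0,0,0,0,0],
  [0,0,0,0,0],
])

```text
clock: 29.45
position: [0.5993, 0.0509, 0.3519]
ee_rot: [0.0, 0.72, -0.694, -0.001]
contact_force: [-0.7, 0.3, -3.1]
width: 0.0249
```

```bash
python3 - <<'E'
from h import *
go(.5997,.049,.185,-87.9)
crop('side','k1',230,70,430,220)
go(.5997,.049,.185,-87.9)
E
```

```text
pos [0.5993 0.0509 0.3519] tilt [-0.0013  0.0011 -1.    ] jaw -87.84 turn 0.0011 shift 0.0019 -0.0003 0.1669 F [-0.7  0.3 -3.1] w 0.0249 t 29.4 q6 1.50
pos [0.5993 0.051  0.3522] tilt [-7.e-04  8.e-04 -1.e+00] jaw -87.81 turn 0.0016 shift 0.0020 -0.0003 0.1672 F [ 0.3  0.2 -1.6] w 0.0245 t 29.5 q6 1.50
```

View pics/k1.png

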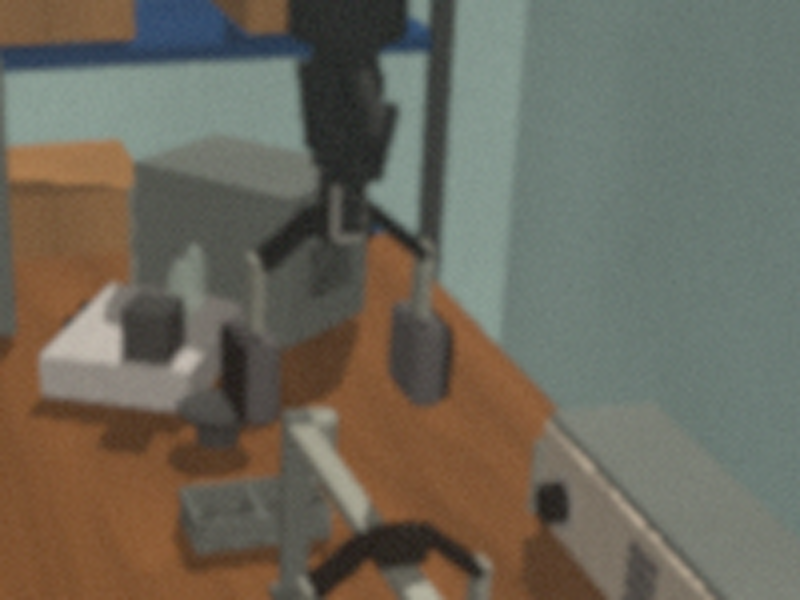

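Call:
send_rows([
  [0,0.001,0,0.02,0],
  [0,0,0,0.035,0],
  [0,0,0,0.035,0],
  [0,0,0,0.03,0],
  [0,0,0,0.02,0],
  [0,0,0,0.012,0],
  [0,0,0,0.006,0],
  [0,0,0,0.003,0],
])

```text
clock: 30.5
position: [0.6003, 0.0489, 0.1917]
ee_rot: [-0.0, 0.72, -0.694, 0.0]
contact_force: [-0.2, 0.6, -2.4]
width: 0.0248
```

Call:
send_rows([
  [0,0,0,0.003,0],
  [0,0,0,0.002,0],
  [0,0,0,0.0015,0],
  [0,0,0,0,0],
  [0,0,0,0,0],
])

```text
clock: 31.12
position: [0.6001, 0.0485, 0.1849]
ee_rot: [-0.0, 0.72, -0.694, 0.0]
contact_force: [-0.4, -0.2, -2.0]
width: 0.0245
```

Call:
send_rows([
  [0,0,0,0.001,0],
  [0,0,0,0.001,0],
  [0,0,0,0,0],
])

```text
clock: 31.5
position: [0.6002, 0.0486, 0.1838]
ee_rot: [-0.0, 0.72, -0.694, 0.001]
contact_force: [-1.8, 0.2, 4.9]
width: 0.0248
```

Call:
send_rows([
  [0.4,0,0,0,0],
  [0.45,0,0,0,0],
  [0.5,0,0,0,0],
  [0.6,0,0,0,0],
  [0.6,0,0,-0.01,0],
  [0.6,0,0,-0.03,0],
  [0.8,0,0,-0.05,0],
  [1,0,0,-0.05,0],
])

```text
clock: 32.5
position: [0.5999, 0.0486, 0.3249]
ee_rot: [-0.0, 0.72, -0.694, 0.0]
contact_force: [0.7, 0.4, -0.2]
width: 0.084
```

Call:
send_rows([
  [1,0.01,0.03,0,0],
  [1,0.02,0.045,0,0],
  [1,0.02,0.045,0,0],
  [1,0.02,0.045,0,0],
  [1,0,0.04,0,0],
  [1,0,0,0,0],
])

```text
clock: 33.25
position: [0.3953, -0.0289, 0.3241]
ee_rot: [-0.0, 0.719, -0.695, 0.001]
contact_force: [0.8, -0.1, 0.5]
width: 0.0853
```

```bash
python3 - <<'E'
from h import *
go(.4425,-.0214,.0505,-87.9)
im=manip.get_image('side');cv2.imwrite('pics/l0.png',im[:,:,::-1]);crop('side','l1',200,130,400,280,im)
im=manip.get_image('top');cv2.imwrite('pics/l3.png',im[:,:,::-1]);crop('top','l2',200,100,400,250,im)
go(.4425,-.0214,.0505,-87.9)
E
```

```text
pos [ 0.3953 -0.0289  0.3241] tilt [ 1.6e-03 -6.0e-04 -1.0e+00] jaw -87.98 turn -0.0014 shift -0.0057 -0.0474 0.2736 F [ 0.8 -0.1  0.5] w 0.0853 t 33.2 q6 1.29
pos [ 0.3982 -0.029   0.3238] tilt [ 3.e-03 -6.e-04 -1.e+00] jaw -87.92 turn -0.0004 shift -0.0059 -0.0446 0.2733 F [ 0.9 -0.  -0. ] w 0.0858 t 33.4 q6 1.29
```

View pics/l1.png

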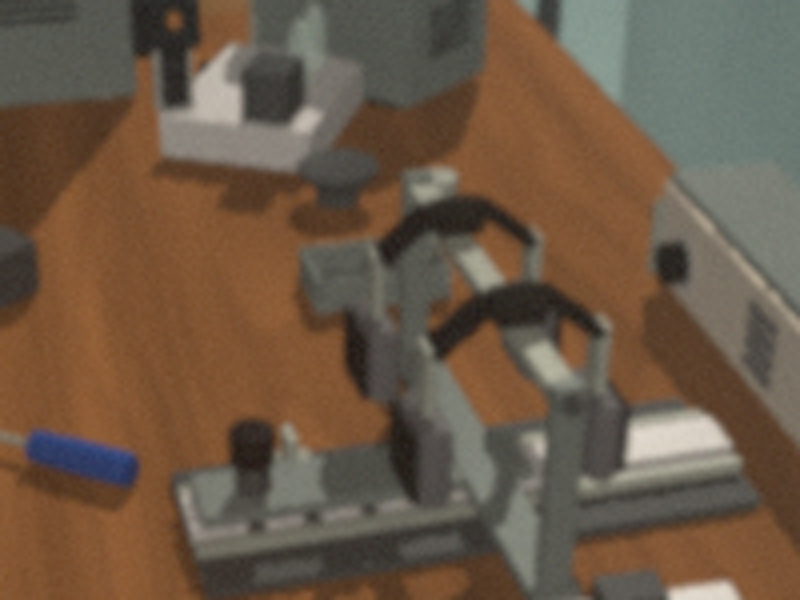

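View pics/l3.png

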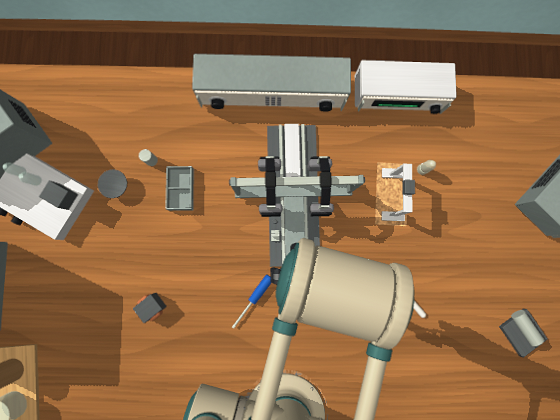

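View pics/l0.png

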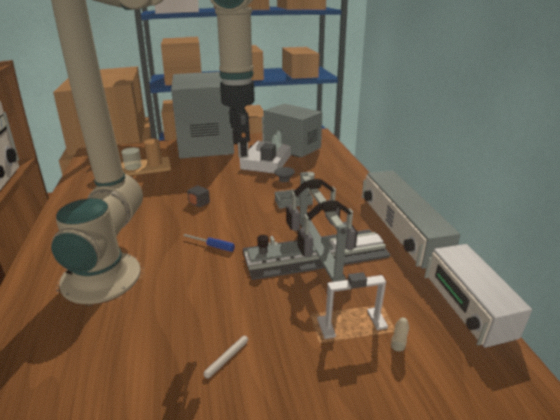

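```bash
python3 - <<'E'
from h import *
im=cv2.imread('pics/l3.png')[:,:,::-1]
crop('top','l4',0,80,200,230,im)
E
```

```text
(no output)
```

View pics/l4.png

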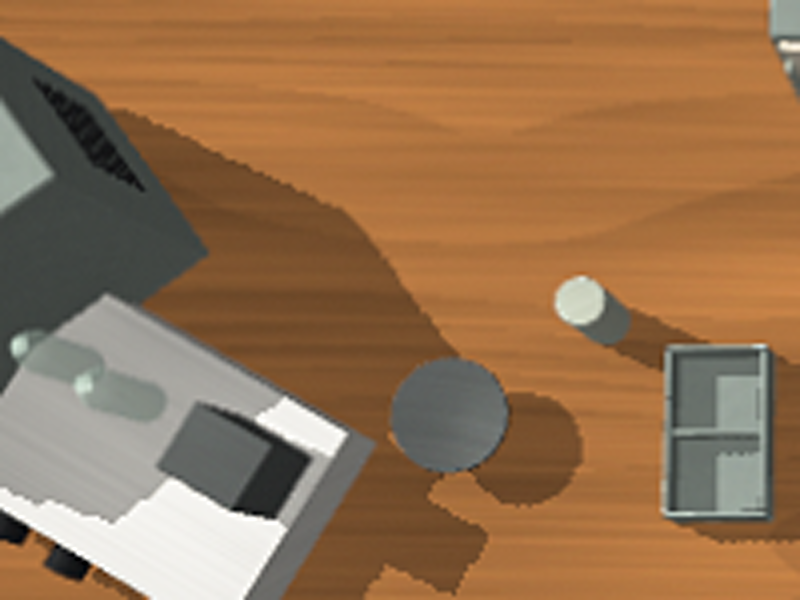

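View pics/l2.png

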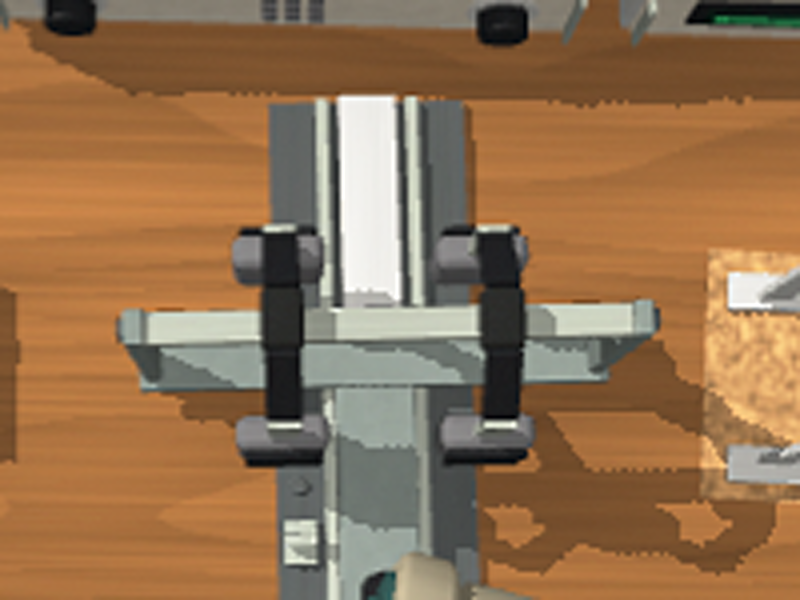

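Call:
send_rows([
  [1,-0.006,-0.045,0,0],
  [1,0,0,0.05,0],
  [1,0,0,0.06,0],
  [1,0,0,0.06,0],
  [1,0,0,0.05,0],
  [1,0,0,0.03,0],
  [1,0,0,0,0],
  [1,0,0,0,0],
])

```text
clock: 34.35
position: [0.4443, -0.0214, 0.0736]
ee_rot: [-0.001, 0.72, -0.694, 0.001]
contact_force: [-0.1, -1.1, 0.6]
width: 0.0852
```

```bash
python3 - <<'E'
from h import *
go(.4425,-.0214,.0505,-87.9)
crop('side','m1',200,130,400,280)
go(.4425,-.0214,.0505,-87.9)
E
```

```text
pos [ 0.4443 -0.0214  0.0736] tilt [ 2.1e-03 -4.0e-04 -1.0e+00] jaw -87.88 turn 0.0004 shift -0.0001 0.0018 0.0231 F [-0.1 -1.1  0.6] w 0.0852 t 34.4 q6 1.33
pos [ 0.4444 -0.0215  0.074 ] tilt [ 3.1e-03 -7.0e-04 -1.0e+00] jaw -87.88 turn 0.0003 shift -0.0002 0.0019 0.0235 F [ 0.1  0.2 -0.4] w 0.0856 t 34.4 q6 1.33
```

View pics/m1.png

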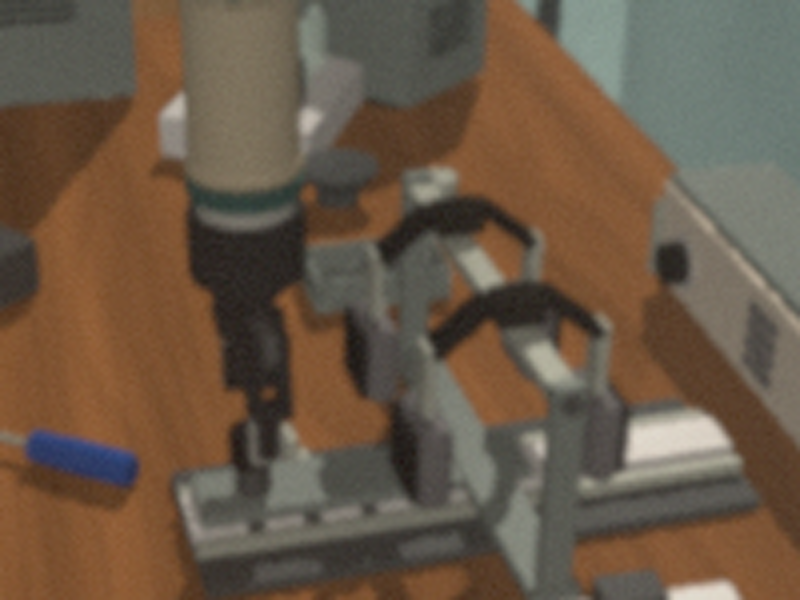

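Call:
send_rows([
  [1,0,0.003,0.01,0],
  [1,0,0,0.01,0],
  [1,0,0,0.0025,0],
  [1,0,0,0,0],
  [0.5,0,0,0,0],
  [0,0,0,0,0],
  [0,0,0,0,0],
  [0,0,0,0,0],
])

```text
clock: 35.4
position: [0.4396, -0.0213, 0.0506]
ee_rot: [-0.0, 0.72, -0.694, 0.0]
contact_force: [-0.1, 0.8, 3.5]
width: 0.0306
```

Call:
send_rows([
  [0,0,0,0,0],
  [0,0,0,0,0],
  [0,0,0,0,0],
])

```text
clock: 35.78
position: [0.4396, -0.0213, 0.0506]
ee_rot: [-0.0, 0.72, -0.694, 0.0]
contact_force: [-1.1, 0.9, 5.9]
width: 0.031
```

Call:
send_rows([
  [0,0,0,-0.004,0],
  [0,0,0,-0.004,0],
  [0,0,0,-0.004,0],
  [0,0,0,-0.003,0],
  [0,0,0,-0.0005,0],
  [0,0,0,0,0],
  [0,0,0,0,0],
])

```text
clock: 36.65
position: [0.4391, -0.0213, 0.0656]
ee_rot: [0.0, 0.72, -0.694, -0.0]
contact_force: [0.0, 0.1, -9.9]
width: 0.0304
```

Call:
send_rows([
  [0,0,-0.002,0,0],
  [0,0,-0.004,0,0],
  [0,0,-0.006,0,0],
  [0,0,-0.006,0,0],
  [0,0,-0.006,0,0],
  [0,0,-0.006,0,0],
  [0,0,-0.005,0,0],
  [0,0,-0.003,0,0],
])

```text
clock: 37.65
position: [0.4778, -0.0198, 0.0657]
ee_rot: [-0.0, 0.72, -0.694, -0.0]
contact_force: [-1.5, 0.1, -9.4]
width: 0.0306
```

Call:
send_rows([
  [0,0,-0.002,0,0],
  [0,0,0,0,0],
  [0,0,0,0,0],
])

```text
clock: 38.02
position: [0.4798, -0.0198, 0.0659]
ee_rot: [-0.0, 0.72, -0.694, 0.0]
contact_force: [-0.5, 2.2, -9.9]
width: 0.0304
```

```bash
python3 - <<'E'
from h import *
go(.4803,-.0198,.0506,-87.9)
crop('side','n1',200,130,400,280)
go(.4803,-.0198,.0506,-87.9)
E
```

```text
pos [ 0.4798 -0.0198  0.0659] tilt [ 1.e-03  2.e-04 -1.e+00] jaw -87.92 turn -0.0003 shift 0.0001 -0.0005 0.0153 F [-0.5  2.2 -9.9] w 0.0304 t 38.0 q6 1.35
pos [ 0.4798 -0.0198  0.0659] tilt [ 1.e-03  2.e-04 -1.e+00] jaw -87.92 turn -0.0003 shift 0.0001 -0.0005 0.0153 F [ 0.7  1.4 -9.3] w 0.0302 t 38.1 q6 1.35
```

View pics/n1.png

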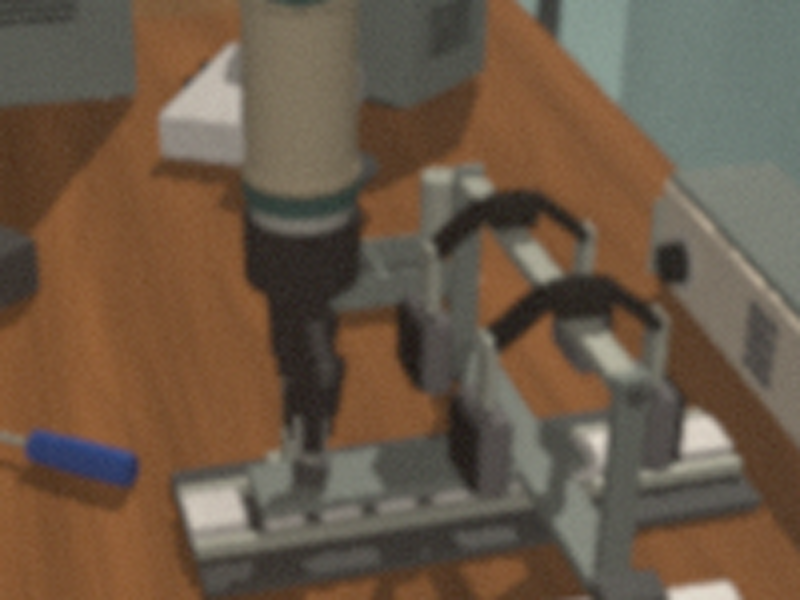

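Carriage moved back ~40 mm, headsets hanging. Lower the pin.

Call:
send_rows([
  [0,0,0,0.004,0],
  [0,0,0,0.004,0],
  [0,0,0,0.004,0],
  [0,0,0,0.0025,0],
  [0,0,0,0,0],
  [0,0,0,0,0],
])

```text
clock: 38.83
position: [0.4796, -0.0198, 0.0513]
ee_rot: [-0.0, 0.72, -0.694, 0.0]
contact_force: [-0.2, 2.9, -7.1]
width: 0.0302
```

Call:
send_rows([
  [0,0,-0.001,0,0],
  [0,0,-0.001,0,0],
  [0,0,-0.001,0,0],
  [0,0,0,0,0],
])

```text
clock: 39.33
position: [0.4797, -0.0198, 0.051]
ee_rot: [0.002, 0.72, -0.694, -0.002]
contact_force: [-6.6, 2.2, -2.6]
width: 0.0303
```

Call:
send_rows([
  [0,0,0.002,0,0],
  [0,0,0.002,0,0],
  [0,0,0.002,0,0],
  [0,0,0,0,0],
])

```text
clock: 39.83
position: [0.4773, -0.0199, 0.0516]
ee_rot: [-0.001, 0.72, -0.694, 0.001]
contact_force: [0.8, 5.4, -6.6]
width: 0.0304
```

Call:
send_rows([
  [0,0,0.002,0,0],
  [0,0,0,0,0],
  [0,0,-0.003,0,0],
  [0,0,0,0,0],
])

```text
clock: 40.33
position: [0.477, -0.02, 0.0511]
ee_rot: [0.0, 0.72, -0.694, -0.0]
contact_force: [-1.0, 4.1, -6.1]
width: 0.0306
```

Call:
send_rows([
  [0.3,0,0,0,0],
  [0.5,0,0,0,0],
  [0.7,0,0,0,0],
  [1,0,0,0,0],
  [1,0,0,-0.02,0],
  [1,0,0,-0.04,0],
  [1,0,0,-0.05,0],
  [1,0,0.02,-0.05,0],
])

```text
clock: 41.32
position: [0.4586, -0.0212, 0.2132]
ee_rot: [-0.0, 0.72, -0.694, 0.001]
contact_force: [0.5, -0.6, 0.9]
width: 0.0856
```

Call:
send_rows([
  [1,0,0.04,-0.04,0],
  [1,0,0.04,-0.04,0],
  [1,0.02,0.04,0,0],
  [1,0.04,0.03,0,0],
  [1,0.05,0,0,0],
  [1,0.05,0,0,0],
  [1,0.05,0,0,0],
  [1,0,0,0,0],
])

```text
clock: 42.32
position: [0.3152, -0.2396, 0.2913]
ee_rot: [0.001, 0.718, -0.696, 0.001]
contact_force: [-0.2, 0.4, -0.5]
width: 0.0855
```

```bash
python3 - <<'E'
from h import *
im=manip.get_image('side');cv2.imwrite('pics/o0.png',im[:,:,::-1]);crop('side','o1',230,180,350,270,im)
im=manip.get_image('top');cv2.imwrite('pics/o3.png',im[:,:,::-1]);crop('top','o2',215,170,335,260,im)
print(proj('side',[(.480,-.0198,.082),(.480,-.0198,.093)]))
E
```

```text
[[275.80415761 234.80119198]
 [275.76608161 231.37506226]]
```

View pics/o1.png

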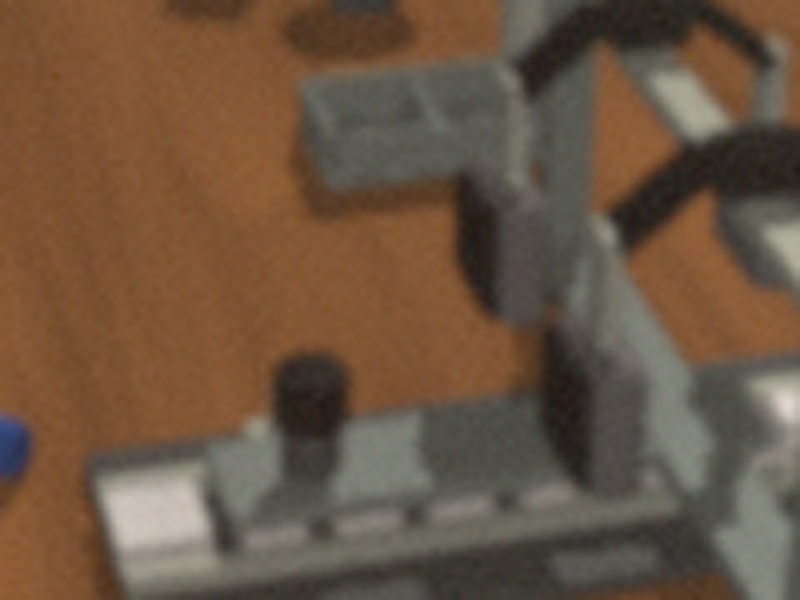

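View pics/o2.png

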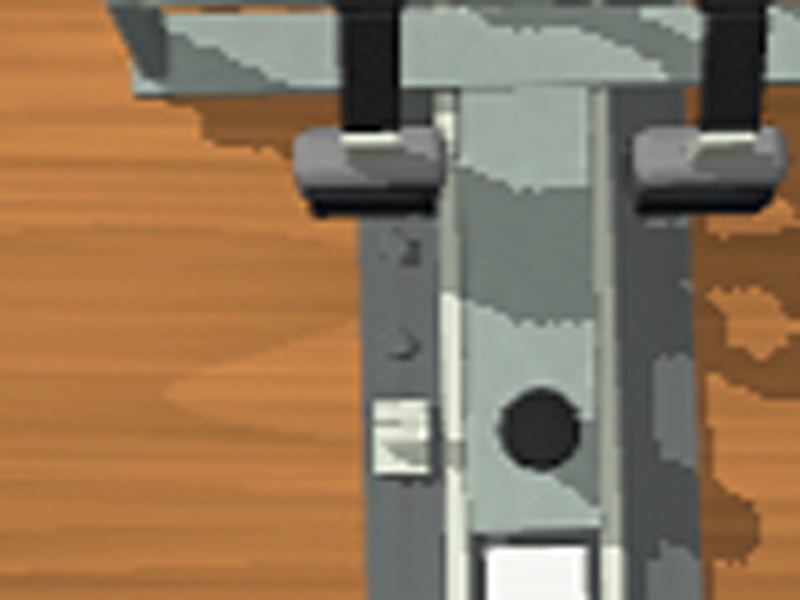

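View pics/o0.png

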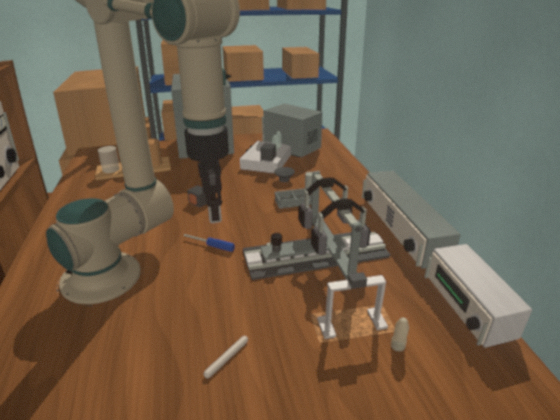

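View pics/o3.png

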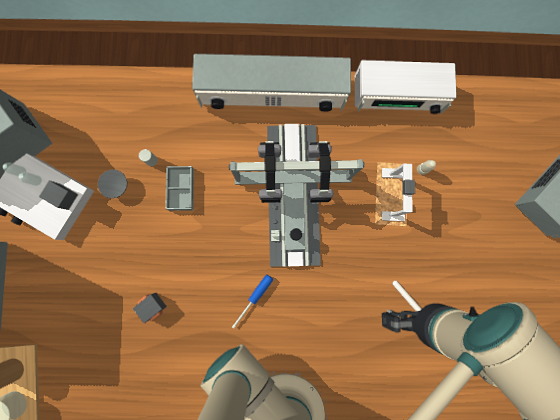

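```bash
python3 - <<'E'
from h import *
print(px('top',215+540/6.667,170+430/6.667,.082))
go(.478,-.0199,.15,-87.9)
E
```

```text
[ 0.48002273 -0.02072357  0.082     ]
pos [ 0.3149 -0.2361  0.2912] tilt [-4.e-04  6.e-04 -1.e+00] jaw -87.99 turn -0.0016 shift -0.2101 -0.1709 0.1412 F [-0.   0.4  0.5] w 0.0854 t 42.4 q6 0.71
```

Call:
send_rows([
  [0,-0.04,-0.02,0,0],
  [0,-0.05,-0.035,0,0],
  [0,-0.05,-0.04,0,0],
  [0,-0.04,-0.04,0,0],
  [0,-0.03,-0.0345,0,0],
  [0,0,0,0.05,0],
  [0,0,0,0.05,0],
  [0,0,0,0.03,0],
])

```text
clock: 43.42
position: [0.4738, -0.0192, 0.1594]
ee_rot: [0.001, 0.721, -0.693, -0.001]
contact_force: [-0.2, 0.4, -0.2]
width: 0.0001
```

Call:
send_rows([
  [0,0,0,0.05,0],
  [0,0,0,0.02,0],
  [0,0,0,0,0],
  [0,0,0,0,0],
])

```text
clock: 43.92
position: [0.4767, -0.0207, 0.0925]
ee_rot: [-0.001, 0.72, -0.694, 0.001]
contact_force: [-0.2, -0.0, 0.5]
width: 0.0001
```

Call:
send_rows([
  [0,0,0,0.004,0],
  [0,0,0,0.003,0],
  [0,0,0,0,0],
  [0,0,0,0,0],
])

```text
clock: 44.42
position: [0.4761, -0.0213, 0.0844]
ee_rot: [-0.0, 0.72, -0.694, 0.0]
contact_force: [-0.3, 0.3, -0.7]
width: -0.0002
```

Call:
send_rows([
  [0,0,0,0.002,0],
  [0,0,0,0,0],
  [0,0,0,0,0],
])

```text
clock: 44.8
position: [0.476, -0.0213, 0.0823]
ee_rot: [0.0, 0.72, -0.694, 0.0]
contact_force: [-0.3, 0.2, 0.2]
width: 0.0005
```

Call:
send_rows([
  [0,0,0,0.002,0],
  [0,0,0,0,0],
  [0,0,0,0,0],
])

```text
clock: 45.18
position: [0.4776, -0.0213, 0.0819]
ee_rot: [-0.001, 0.72, -0.694, 0.001]
contact_force: [-0.7, 1.0, 9.5]
width: -0.0002
```

Contact at 82 mm, the height of a fully seated knob. Retreat.

Call:
send_rows([
  [0,0,0,-0.02,0],
  [0,0,0,-0.05,0],
  [0,0,0,-0.05,0],
  [0,0,0.03,-0.05,0],
  [0,0,0.05,-0.04,0],
  [0,0.03,0.05,0,0],
  [0,0.05,0.02,0,0],
  [0,0.05,0,0,0],
])

```text
clock: 46.18
position: [0.3305, -0.1571, 0.29]
ee_rot: [-0.0, 0.72, -0.694, 0.001]
contact_force: [0.2, 0.8, 0.4]
width: 0.0002
```

Call:
send_rows([
  [0,0.05,0,0,0],
  [0,0,0,0,0],
  [0,0,0,0,0],
  [0,0,0,0,0],
])

```text
clock: 46.68
position: [0.3338, -0.2054, 0.2893]
ee_rot: [-0.0, 0.72, -0.694, -0.0]
contact_force: [-0.2, -0.8, -0.2]
width: -0.0001
```

```bash
python3 - <<'E'
from h import *
im=manip.get_image('side');crop('side','p1',160,130,440,340,im)
im=manip.get_image('top');cv2.imwrite('pics/p3.png',im[:,:,::-1])
E
```

```text
(no output)
```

View pics/p1.png

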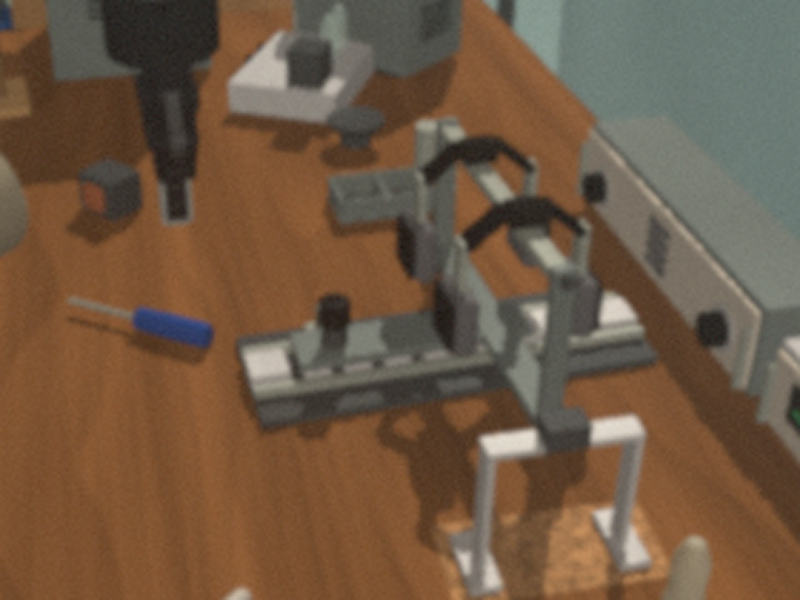

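View pics/p3.png

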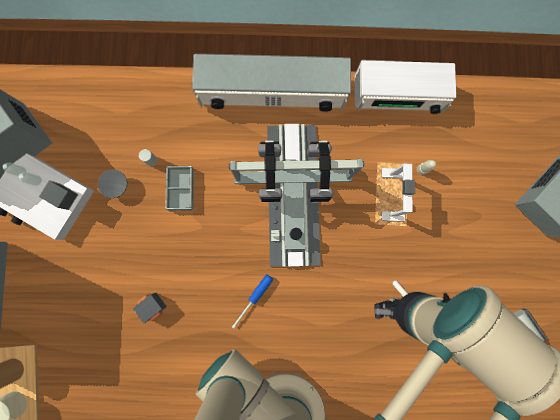

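All in order: both headsets are hanging, the arch is on the mat at (395,193), and the knob is beside the pointer at (296,235).

```bash
python3 -c "
from rig import manip
print(manip.sign_off())"
```

```text
the job is handed in; nothing more can be done
None
```

The job is done and handed in at about 47 s, well inside the 210 s limit.

- **Rail forward:** I lifted the knob, drew the rail to the frontmost hole and let the pin snap in.
- **Arch:** I took the gauge arch off the bar and stood it upright on the cork mat.
- **Headsets:** Only two were on the bench. Both now hang on the bar, about 130 mm apart.
- **Rail back:** I lifted the knob again and pushed the loaded rail back 40 mm to the hole beside the pointer, x = 40 mm on the track (0.08 m of travel).

**Last checks:**
- **Pin:** The carriage resisted when pushed back, so it is stopped at that end. When I pressed lightly on the knob, its top was at 82 mm, the height for a pin fully in. The camera also put the knob at x ≈ 0.480 m, level with the pointer.
- **Scene:** The last pictures from both cameras show the headsets hanging, the arch on its mat, the other things apparently where they were, and the gripper clear of everything. The pen and the object at the right edge are partly hidden by the arm in the last top view. The pen looked unmoved in an earlier side view.

No check failed. Side and top views disagreed by up to about 3 cm on some early position estimates. I used the top view, and every grasp confirmed it.

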